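# Turn the drained kitchen tools handle-down and shut the drainer

## Robot

A 6-joint arm with a two-finger parallel gripper is mounted at the origin on a cart in front of the work surface, level with it; the furniture and walls round the work are solid. World frame = base frame: x ahead of the robot, y to its left, z up, the work surface at z = 0. Lengths are in m, angles in rad, forces in N, time in s.
With the tool pointing down it reaches from about 0.25 to 0.725 m from the base axis. Payload 4 kg.
Tool frame: the origin (TCP) lies at the very end of the fingers, on their centre line; the grasp point (between the pads) lies 19 mm behind it; z points along the fingers, y is the line along which they close (so a half turn about z gives the same grasp; the last joint's range is limited). The gripper opens to 85 mm and grips with 20 to 120 N. Pads are 22 mm wide; open, the fingers measure 114 mm over their backs; the gripper's body (76 mm by 85 mm) begins 54 mm behind the grasp point. The pads swing forward as they close: fully open they stand 13 mm farther back than shut.
Start: joints at [-1.234, 0.241, 0.005, 1.335, 0, 1.571], TCP at [0.165, -0.472, 0.231] pointing down, gripper open.
Joint ranges: [-2.72, 2.72], [-1.05, 1.87], [-1.09, 1.28], [-1.99, 2.15], [-1.42, 1.44], [-3.14, 3.14]. Speed limits (rad/s): [2.79, 2.79, 3.14, 3.14, 3.14, 3.14].

## Interface

Orientations are given as a unit quaternion [x, y, z, w].
In Python, from cell import r gives the robot as it stands. The module is installed in compiled form; this text tells all that it offers.
- The arm moves only by the tool arm_command, never from a script. Its argument "moves" is a list of rows, each a list of 6 numbers: the shift along the world's x, y, z scaled (see below), then the turn, a rotation vector about the world's x, y, z scaled (see below). A call has 1 to 10 rows; each row shifts and turns the commanded pose from where the row before left it; what a row does not reach is not made up. The controller multiplies each number of a shift by 800 mm and each number of a turn by 2 rad. A row lasts 1/10 s, in which the tool goes at most 50 mm and 8.59 degrees, less where a joint would pass 70% of its speed; a pose out of reach is approached as far as the arm can. A call with a number of a shift or a turn outside -1 to 1 is refused whole. A call with a gripper value outside its range is refused whole. "hand" is the opening, from -1 (shut) to 1 (fully open), so that 0 is half open, set as the call begins (left out, the last holds). The fingers move at their own pace and stop on an object; the grip force is fixed at half the most. Time passes only in rows, so rows that do not move let the fingers close. It gives the time, the measured TCP pose, the force, the opening and the grip force at its end, in the units of the state.
- r.read_state(): the state, without advancing time (a new reading comes with each control period).
- r.get_image(name): name is "side" or "top" or "wrist"; returns a dict with "color" (420x560x3 uint8, red, green, blue), "depth" (420x560 float32, m along the optical axis (not along the pixel's ray), 0 where there is no reading), "fx", "fy", "cx", "cy" (pixels), "R" (3x3) and "t" (3): a world point X has camera coordinates R X + t; the wrist camera has in their place "mount" (4x4, takes a point from camera to tool coordinates, whose origin is the TCP and whose axes are the flange's). Camera axes: x right, y down, z forward; pixel columns grow to the right and rows downward; lengths in m; the calibration is good to about 2 mm. The wrist camera is an equidistant fisheye: a pixel r from the principal point sees the ray r / f radians off the axis. A picture is of the moment at which its call begins: read the wrist's pose just before it.
- r.hand_in(): hands the job in; it is judged then, once.
Trained networks look in the newest picture that a camera, given by its name, has taken for a name from the list of things; names that differ only in an ending like _2 or _b are one class to them, and where a whole thing is asked for, a point or a joint stands for the part that bears it (a point fixed in the world has none). Each returns a list of dicts, best first, with "confidence" (0 to 1); they miss things now and then, are a little off and sometimes report something else, mostly with a low value. They report only what shows in the picture. A call takes as long as a camera call.
- r.look_for(camera, name): "centre" ([column, row] in pixels, amid what is visible of it).
- r.spot_point(camera, name): "centre" ([column, row] in pixels: a listed point, or the origin of a listed thing).
The state is a dict: "time_s": time; "joint_positions": joint angles; "dq": joint speeds; "joint_efforts": joint torques, N m; "position": TCP position; "ee_rot": TCP orientation; "contact_force": force on the tool from outside, world axes, zero at the start; "torque": the same for the moment, N m; "finger_gap": finger opening in m; "gripper_force": force on a finger pad.
Only numpy, scipy, OpenCV 4.12 (cv2) and the standard library are available. Lean on these libraries where they do the work, as an engineer would, in place of code of your own. Each camera call takes 0.05 s, during which the arm holds its last target. There are 200 camera calls.

## Task

The kitchen tools have drained head-down long enough. Pull the drainer's front door down open, pull out each tool that stands in it, turn it end for end and stand it back handle-down, fully home in a pocket; if the scraper lies on the counter, stand it handle-down in a free pocket too. Then push the door up until its roller catch snaps shut, leaving the grinder, the pepper mill and the lemon where they are.

Things in the scene. Friction and masses are not known exactly. Their poses are not given: they have to be found in the camera images.
- door_handle (a point): Centre of the drainer door's handle: a horizontal steel bar 12 mm thick and 110 mm long on two posts, parallel to the door's top edge. When the door is shut it is the highest part of the front, 180 mm above the counter, with 40 mm clear between bar and panel; there is free room before and behind it for fingers coming from above.
- door_hinge (a point): Middle of the door's horizontal hinge line, which runs along the bottom of the drainer's front, 30 mm above the counter. The point's axes are the drainer's: x points into the drainer (away from its front), y along the hinge to the drainer's left, z up. The handle bar circles this line at a radius of 150 mm.
- door (a joint): Angle of the drop-front door: 0 shut and upright, growing as its top tips forward and down towards the robot, to a stop at 0.65 where its weight keeps it. A sprung roller on the left post holds it shut; about 5 N on the bar brings it past the roller at 0.1 rad, and from 0.2 rad it falls open. When closing, the roller resists as much from 0.2 to 0.1 rad, then snaps the door to 0.
- pocket_1 (a point): Bottom of the leftmost pocket (seen from the robot), 9 mm above its lower wall. z points out of the pocket along its length (35 degrees above level, up and away from the door), x at right angles down through the lower wall, y to the left.
- pocket_2 (a point): Bottom of the left inner pocket (seen from the robot), 9 mm above its lower wall. z points out of the pocket along its length (35 degrees above level, up and away from the door), x at right angles down through the lower wall, y to the left.
- pocket_3 (a point): Bottom of the right inner pocket (seen from the robot), 9 mm above its lower wall. z points out of the pocket along its length (35 degrees above level, up and away from the door), x at right angles down through the lower wall, y to the left.
- pocket_4 (a point): Bottom of the rightmost pocket (seen from the robot), 9 mm above its lower wall. z points out of the pocket along its length (35 degrees above level, up and away from the door), x at right angles down through the lower wall, y to the left.
- pockets: The wooden block of four pockets in a row (70 mm pitch), leaning back so that they rise 35 degrees above level. Each is open at its top end, 50 mm deep, 48 mm wide (y), 30 mm thick (in pocket x from -21 to +9 mm), walls 5 mm. Origin: middle of the row of pocket bottoms, on the lower wall; axes as the pockets'.
- drainer: Wooden tool drainer, 352 mm wide, fixed; axes: x away from its front, y left, z up. From the middle of each pocket's lower wall a tongue, 12 mm wide and 5 mm thick, runs on in the same plane to 132 mm from the pocket's bottom and carries the outer part of the tool, whose underside lies on it; on both sides of the tongue there is free space for fingertips.
- peeler_mid (a point): Middle of the vegetable peeler, 170 mm long, with a yellow handle 25 mm wide and 17 mm thick and a narrow steel blade as its head; 9 mm above its flat underside, half-way along; the handle reaches 18 mm past this point towards the head. Its point's x axis points from the handle end to the head, y across its width, z out of its upper face. At the start it stands in a pocket of the drainer the wrong way round, head down, upper face towards the robot. May be absent.
- peeler_butt (a point): End of the peeler's handle, 85 mm from its middle. Same axes.
- opener_mid (a point): Middle of the bottle opener, 174 mm long, with a pale handle 24 mm wide and 19 mm thick and a flat steel ring head 41 mm wide; 9 mm above its flat underside, half-way along; the handle reaches 18 mm past this point towards the head. Its point's x axis points from the handle end to the head, y across its width, z out of its upper face. At the start it stands in a pocket of the drainer the wrong way round, head down, upper face towards the robot. May be absent.
- opener_butt (a point): End of the opener's handle, 87 mm from its middle. Same axes.
- brush_mid (a point): Middle of the pastry brush, 174 mm long, with a wooden handle 22 mm wide and 17 mm thick and a grey bristle head 34 mm wide; 9 mm above its flat underside, half-way along; the handle reaches 18 mm past this point towards the head. Its point's x axis points from the handle end to the head, y across its width, z out of its upper face. At the start it stands in a pocket of the drainer the wrong way round, head down, upper face towards the robot. May be absent.
- brush_butt (a point): End of the brush's handle, 87 mm from its middle. Same axes.
- spreader_mid (a point): Middle of the spreading knife, 174 mm long, with a wooden handle 22 mm wide and 17 mm thick and a flat steel blade 22 mm wide as its head; 9 mm above its flat underside, half-way along; the handle reaches 18 mm past this point towards the head. Its point's x axis points from the handle end to the head, y across its width, z out of its upper face. At the start it stands in a pocket of the drainer the wrong way round, head down, upper face towards the robot. May be absent.
- spreader_butt (a point): End of the spreader's handle, 87 mm from its middle. Same axes.
- scraper_mid (a point): Middle of the dough scraper, 174 mm long, with a wooden handle 22 mm wide and 17 mm thick and a flat steel blade 38 mm wide as its head; 9 mm above its flat underside, half-way along; the handle reaches 18 mm past this point towards the head. Its point's x axis points from the handle end to the head, y across its width, z out of its upper face. At the start it lies on the open counter, right side up. May be absent.
- scraper_butt (a point): End of the scraper's handle, 87 mm from its middle. Same axes.
- grinder: Spice grinder with a red head, 70 x 70 x 138 mm, origin under its middle. A bystander.
- pepper_mill: Dark wooden pepper mill, 58 x 58 x 170 mm, origin under its middle. A bystander.
- lemon: Lemon, 78 x 55 x 56 mm, origin under its middle. A bystander.

How it is judged:
On the way, in this order (a step that is already met when the one before it is completed fails the run):
1. the drainer's door has been pulled open (value of joint door above 0.5 rad), for 0.2 s.
2. every tool stands handle-down in a pocket ((distance between peeler_butt and pocket_1 below 0.03 m or distance between peeler_butt and pocket_2 below 0.03 m or distance between peeler_butt and pocket_3 below 0.03 m or distance between peeler_butt and pocket_4 below 0.03 m) and z of each of peeler_butt, opener_butt, brush_butt, spreader_butt, scraper_butt in the frame of pocket_1 below 0.02 m and angle between the x axis of each of peeler_mid, opener_mid, brush_mid, spreader_mid, scraper_mid and the z axis of pocket_1, either way round below 0.35 rad and (distance between opener_butt and pocket_1 below 0.03 m or distance between opener_butt and pocket_2 below 0.03 m or distance between opener_butt and pocket_3 below 0.03 m or distance between opener_butt and pocket_4 below 0.03 m) and (distance between brush_butt and pocket_1 below 0.03 m or distance between brush_butt and pocket_2 below 0.03 m or distance between brush_butt and pocket_3 below 0.03 m or distance between brush_butt and pocket_4 below 0.03 m) and (distance between spreader_butt and pocket_1 below 0.03 m or distance between spreader_butt and pocket_2 below 0.03 m or distance between spreader_butt and pocket_3 below 0.03 m or distance between spreader_butt and pocket_4 below 0.03 m) and (distance between scraper_butt and pocket_1 below 0.03 m or distance between scraper_butt and pocket_2 below 0.03 m or distance between scraper_butt and pocket_3 below 0.03 m or distance between scraper_butt and pocket_4 below 0.03 m)), for 0.2 s.
At the end, for the whole second after the job is handed in: The door is shut behind its catch (below 0.03 rad) and every tool present stands with its handle end at the bottom of a pocket (within 20 mm of the bottom along the pocket and 30 mm of the pocket's bottom point) and along the pocket within 0.35 rad (all of step 2 and value of joint door below 0.03 rad); the robot touches nothing.
It fails at once if the grinder is moved more than 40 mm (distance of grinder from where it was at the start of the episode above 0.04 m).
It fails at once if the pepper mill is moved more than 40 mm (distance of pepper_mill from where it was at the start of the episode above 0.04 m).
It fails at once if the lemon is moved more than 40 mm (distance of lemon from where it was at the start of the episode above 0.04 m).
Of peeler, opener, brush, spreader, scraper only 3 to 4 are there at a start; the rules pass over those that are not, and their reading is None.
At some moment in a run one of scraper may be knocked a few centimetres aside while the robot is not near it.
Once in a run the grip may slacken for a moment while it holds something.
It also fails if it takes over 210 s, if anything falls off the work surface, if the arm or the gripper's body presses on something with over 40 N, if the wrist force passes 120 N, or if a joint passes its speed limit or range.

## Working session

There is one attempt and no reset: what is moved stays moved. The work goes in short steps, Python scripts to look and compute and a tool call to move; the robot and the scene stay as the last step left them, time stands still between calls to the robot, and variables do not carry over. Pictures are saved under pics/ and viewed, at most 14 in all, crops included, and the job is handed in when it is done.

Besides the shell and the picture viewer there is one more tool, called by a JSON object that holds its "fn" and its "kwargs". arm_command: Moves the arm, as the interface text tells. Shifts and turns lie within -1 to 1; 1 stands for 800 mm of shift or 2 rad of turn. Its arguments: {"type":"object","properties":{"moves":{"type":"array"},"hand":{"type":"number"}},"required":["moves"]}

```bash
mkdir -p pics; cat > h.py <<'E'
from cell import r
import numpy as np, cv2
from scipy.spatial.transform import Rotation as Ro
def save(im,n): cv2.imwrite('pics/'+n, im['color'][...,::-1])
def w3(im,px,d=None,win=2):
    u,v=px; 
    if d is None:
        a=im['depth'][int(v)-win:int(v)+win+1,int(u)-win:int(u)+win+1]; a=a[a>0]; d=np.median(a) if len(a) else np.nan
    c=np.array([(u-im['cx'])/im['fx']*d,(v-im['cy'])/im['fy']*d,d])
    return im['R'].T@(c-im['t'])
def cloud(im):
    v,u=np.mgrid[:420,:560]; d=im['depth']
    c=np.stack([(u-im['cx'])/im['fx']*d,(v-im['cy'])/im['fy']*d,d],-1)
    return (c-im['t'])@im['R']
E
python3 - <<'E'
from h import *
print(r.read_state())
for c in ('top','side'):
    im=r.get_image(c); save(im,c+'0.png')
    print(c,im['fx'],im['R'].round(3).tolist(),im['t'].round(3))
    for n in ['door_handle','door_hinge','pocket_1','pocket_2','pocket_3','pocket_4','peeler_mid','peeler_butt','opener_mid','opener_butt','brush_mid','brush_butt','spreader_mid','spreader_butt','scraper_mid','scraper_butt','grinder','pepper_mill','lemon']:
        l=r.spot_point(c,n)
        for e in l[:2]:
            if e['confidence']>.3: print(n,round(e['confidence'],2),np.round(e['centre'],0),w3(im,e['centre']).round(3))
E
```

```text
{'time_s': 0.0, 'joint_positions': array([-1.23401452e+00,  2.41411166e-01,  3.67345459e-03,  1.33518718e+00,
        2.20508079e-05,  1.57082870e+00]), 'dq': array([ 0.00088299,  0.00022985, -0.0004668 , -0.00081373,  0.00024799,
       -0.00078426]), 'joint_efforts': array([ 3.07790770e-04, -3.72316611e+01,  2.52408618e+01,  1.70207553e-02,
       -1.35262089e-04,  9.04985484e-06]), 'position': array([ 0.16501654, -0.47129385,  0.23039449]), 'ee_rot': array([ 9.85857878e-01,  1.67580163e-01, -1.67516903e-04, -1.05107179e-03]), 'contact_force': array([ 0.17730391, -1.1876131 ,  0.39722483]), 'torque': array([0.04414334, 0.01133862, 0.0239862 ]), 'gripper_force': 0.0, 'finger_gap': 0.08516427797724402}
top 381.241699809922 [[-0.055, -0.998, -0.004], [-0.976, 0.055, -0.209], [0.209, -0.007, -0.978]] [0.057 0.57  1.024]
door_handle 0.64 [286. 224.] [0.513 0.014 0.185]
door_hinge 0.94 [285. 229.] [0.513 0.016 0.107]
pocket_1 0.74 [294. 218.] [ 0.549 -0.013  0.079]
pocket_1 0.73 [246. 228.] [0.528 0.123 0.074]
pocket_2 0.74 [294. 218.] [ 0.549 -0.013  0.079]
pocket_2 0.73 [246. 228.] [0.
[... 1876 characters left out ...]
 0.099]
brush_butt 0.69 [280. 226.] [0.507 0.066 0.114]
brush_butt 0.65 [231. 182.] [ 0.802 -0.006  0.001]
spreader_mid 0.7 [270. 192.] [ 0.618 -0.006  0.105]
spreader_butt 0.88 [250. 170.] [0.691 0.001 0.149]
spreader_butt 0.7 [292. 228.] [0.515 0.004 0.034]
scraper_mid 0.73 [354. 184.] [ 0.497 -0.269  0.017]
scraper_mid 0.48 [265. 154.] [ 0.811 -0.177  0.002]
scraper_butt 0.87 [338. 204.] [ 0.488 -0.18   0.005]
scraper_butt 0.45 [266. 156.] [ 0.699 -0.07   0.147]
grinder 0.59 [187. 320.] [0.5   0.402 0.059]
grinder 0.45 [254. 208.] [0.608 0.068 0.102]
pepper_mill 0.71 [166. 297.] [0.584 0.403 0.064]
lemon 0.72 [322. 151.] [ 0.658 -0.299  0.037]
lemon 0.43 [284. 176.] [ 0.629 -0.081  0.103]
```

```bash
python3 - <<'E'
import cv2,numpy as np
a=cv2.imread('pics/top0.png')[120:290,130:430]; b=cv2.imread('pics/side0.png')[110:340,140:400]
a=cv2.resize(a,(760,430)); b=cv2.resize(b,(660,584))
cv2.imwrite('pics/a.png',a);cv2.imwrite('pics/b.png',b)
E
```

```text
(no output)
```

View pics/a.png

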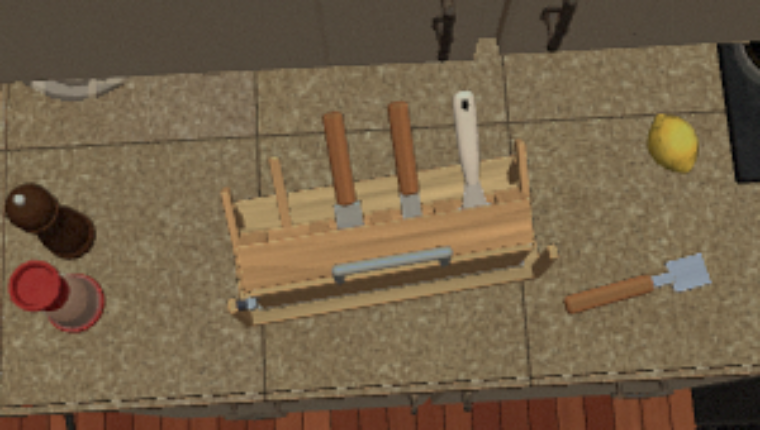

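View pics/b.png

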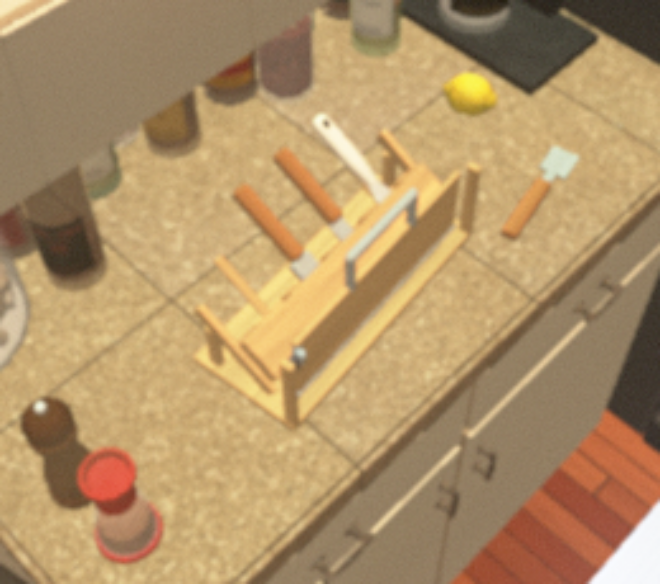

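The top view shows brush, spreader and opener in pockets 2–4 (handles at about (340,155), (405,150) and (468,135) in the crop). Pocket 1 is free at (280,190), the door bar is at (390,262), and the scraper lies at (640,285), right of the drainer. The side view agrees. Next I fit the drainer's pose from the depth cloud.

```bash
cat >> h.py <<'E'
def line(P):
    c=P.mean(0); d=np.linalg.svd(P-c,full_matrices=False)[2][0]; t=(P-c)@d
    return c,d,t.min(),t.max()
E
python3 - <<'E'
from h import *
C={}
for c in ('top','side'):
    im=r.get_image(c); P=cloud(im); hsv=cv2.cvtColor(im['color'],cv2.COLOR_RGB2HSV)
    C[c]=P
    m=(P[...,2]>.172)&(P[...,2]<.2)&(abs(P[...,1])<.15)&(P[...,0]>.47)&(P[...,0]<.56)
    q=P[m]; ce,d,a,b=line(q); print(c,'bar',m.sum(),ce.round(4),d.round(3),round(b-a,3),'yaw',np.arctan2(-d[0]*np.sign(d[1]),abs(d[1])).round(3))
    # tool handles
    for n,y in (('brush',.075),('spreader',0),('opener',-.073)):
        m=(abs(P[...,1]-y)<.022)&(P[...,0]>.6)&(P[...,0]<.76)&(P[...,2]>.105)&(P[...,2]<.2)
        if m.sum()>5:
            ce,d,a,b=line(P[m]); d=d*np.sign(d[0]); print(n,m.sum(),ce.round(4),d.round(3),'slope',np.degrees(np.arcsin(d[2])).round(1),'end',(ce+d*max(abs(a),abs(b))).round(3),'maxx',P[m][:,0].max())
    m=(P[...,0]>.42)&(P[...,0]<.58)&(P[...,1]<-.16)&(P[...,1]>-.4)&(P[...,2]>.006)&(P[...,2]<.03)
    q=P[m]
    ce,d,a,b=line(q[:,:2]); d=d*np.sign(d[1]); print('scraper',m.sum(),ce.round(3),d.round(3),'butt',(ce+d*max(((q[:,:2]-ce)@d))).round(3),'head',(ce+d*min(((q[:,:2]-ce)@d))).round(3))
    v=hsv[m]; hd=q[(v[:,1]>110)]; ce,d,a,b=line(hd[:,:2]); d=d*np.sign(d[1]); print(' handle',len(hd),ce.round(3),d.round(3),a.round(3),b.round(3))
    m=(P[...,0]>.43)&(P[...,0]<.7)&(abs(P[...,1])<.2)&(P[...,2]>.02)&(P[...,2]<.16)
    q=P[m]; (cx,cy),(w,h),an=cv2.minAreaRect(q[:,:2].astype(np.float32)); print('box',cx,cy,w,h,an)
E
```

```text
top bar 230 [0.5165 0.0183 0.1848] [-0.114  0.993  0.   ] 0.12 yaw 0.115
brush 247 [0.6502 0.0679 0.1302] [0.83  0.085 0.552] slope 33.5 end [0.69  0.072 0.156] maxx 0.6873563082717591
spreader 250 [ 0.6573 -0.0011  0.1299] [0.824 0.087 0.56 ] slope 34.1 end [0.697 0.003 0.157] maxx 0.6945470674010955
opener 251 [ 0.668  -0.0712  0.1286] [0.848 0.077 0.525] slope 31.7 end [ 0.706 -0.068  0.152] maxx 0.7033026484452657
scraper 421 [ 0.501 -0.262] [-0.196  0.981] butt [ 0.482 -0.169] head [ 0.527 -0.393]
 handle 266 [ 0.495 -0.231] [-0.215  0.977] -0.052 0.051
box 0.5900858044624329 0.0007290244102478027 0.21797555685043335 0.3926282525062561 0.14087574183940887
side bar 183 [0.5154 0.0198 0.1852] [-0.115  0.993 -0.001] 0.121 yaw 0.115
brush 232 [0.6482 0.07   0.1293] [0.818 0.103 0.566] slope 34.5 end [0.687 0.075 0.156] maxx 0.6861590507398683
spreader 223 [6.568e-01 6.000e-04 1.297e-01] [0.823 0.112 0.557] slope 33.9 end [0.696 0.006 0.156] maxx 0.6960346542718575
opener 195 [ 0.6667 -0.0697  0.1283] [0.85  0.081 0.52 ] slope 31.3 end [ 0.706 -0.066  0.152] maxx 0.7052389434315418
scraper 366 [ 0.497 -0.262] [-0.178  0.984] butt [ 0.479 -0.16 ] head [ 0.522 -0.4  ]
 handle 192 [ 0.493 -0.229] [-0.186  0.983] -0.093 0.048
box 0.5895190238952637 -0.000269278883934021 0.39581453800201416 0.21892641484737396 89.83247375488281
```

The bar is centred at about (0.516, 0.019, 0.18) and the drainer's yaw is 0.115. I'll move above the bar with the fingers straddling it along drainer x.

{"fn": "arm_command", "kwargs": {"moves": [[0.0274,0.0383,0,0,0,0.0422],[0.0274,0.0383,0,0,0,0.0422],[0.0274,0.0383,0,0,0,0.0422],[0.0274,0.0383,0,0,0,0.0422],[0.0274,0.0383,0,0,0,0.0422],[0.0274,0.0383,0,0,0,0.0422],[0.0274,0.0383,0,0,0,0.0422],[0.0274,0.0383,0,0,0,0.0422]], "hand": 0.3}}

```text
time_s: 2.9
position: [0.3413, -0.2255, 0.2316]
ee_rot: [0.874, 0.486, 0.0, 0.0]
contact_force: [0.7, 0.5, -0.5]
finger_gap: 0.0556
gripper_force: 0.0
```

{"fn": "arm_command", "kwargs": {"moves": [[0.0274,0.0383,0,0,0,0.0422],[0.0274,0.0383,0,0,0,0.0422],[0.0274,0.0383,0,0,0,0.0422],[0.0274,0.0383,0,0,0,0.0422],[0.0274,0.0383,0,0,0,0.0422],[0.0274,0.0383,0,0,0,0.0422],[0.0274,0.0383,0,0,0,0.0422],[0.0274,0.0383,0,0,0,0.0422],[0,0,0,0,0,0],[0,0,0,0,0,0]]}}

```text
time_s: 3.9
position: [0.5159, 0.0189, 0.2309]
ee_rot: [0.664, 0.747, -0.001, -0.0]
contact_force: [-0.3, 0.0, -0.7]
finger_gap: 0.0562
gripper_force: 0.0
```

```bash
cat >> h.py <<'E'
YAW=.115; H=np.array([.516,.019,.03])
X=np.array([np.cos(YAW),np.sin(YAW),0]); Y=np.array([-np.sin(YAW),np.cos(YAW),0]); Z=np.array([0,0,1.])
c35,s35=np.cos(np.radians(35)),np.sin(np.radians(35))
PZ=c35*X+s35*Z; A=s35*X-c35*Z
def pocket(i): return H+.040*X+.020*Z+Y*[0,.105,.035,-.035,-.105][i]
def plan(p,R=None,step=.045,rot=.14,only=False):
    s=r.read_state(); R0=Ro.from_quat(s['ee_rot']); d=p-s['position']
    w=np.zeros(3) if R is None else (Ro.from_matrix(R)*R0.inv()).as_rotvec()
    n=int(max(np.ceil(np.linalg.norm(d)/step),np.ceil(np.linalg.norm(w)/rot),1))
    print('rows',n,'row',np.r_[d/.8/n,w/2/n].round(4).tolist())
def st():
    s=r.read_state(); print(s['time_s'].round(1) if hasattr(s['time_s'],'round') else s['time_s'],s['position'].round(4),'R',Ro.from_quat(s['ee_rot']).as_matrix().round(3).tolist(),'q',s['joint_positions'].round(3),'F',s['contact_force'].round(1),'gap',round(s['finger_gap'],4),round(s['gripper_force'],1))
E
python3 - <<'E'
from h import *
st(); im=r.get_image('side'); P=cloud(im); save(im,'s1.png')
q=P[(P[...,2]>.25)]
print('high',[(round(x,2),(P[(P[...,2]>.2)&(P[...,2]<.6)&(P[...,0]>x)]).shape[0]) for x in (.7,.75,.8,.85,.9)])
im=r.get_image('top');P=cloud(im); m=(P[...,2]>.2)&(P[...,0]>.68); print(m.sum(), np.percentile(P[m],[0,5,50,95],axis=0).round(3) if m.sum() else '')
E
```

```text
3.9 [0.5159 0.0189 0.2309] R [[-0.117, 0.993, -0.001], [0.993, 0.117, -0.0], [-0.0, -0.001, -1.0]] q [ 0.037  0.274  0.048  1.346 -0.     1.49 ] F [-0.3  0.  -0.7] gap 0.0562 0.0
high [(0.7, 13526), (0.75, 13010), (0.8, 12041), (0.85, 10861), (0.9, 8671)]
29269 [[ 0.68  -0.595  0.2  ]
 [ 0.722 -0.503  0.371]
 [ 0.782  0.148  0.376]
 [ 0.892  0.384  0.639]]
```

{"fn": "arm_command", "kwargs": {"moves": [[0,0,-0.0475,0,0,0],[0,0,-0.0475,0,0,0],[0,0,0,0,0,0]]}}

```text
time_s: 4.3
position: [0.511, 0.0169, 0.1508]
ee_rot: [0.666, 0.746, -0.004, -0.004]
contact_force: [-0.2, -0.7, -1.1]
finger_gap: 0.0554
gripper_force: 0.0
```

{"fn": "arm_command", "kwargs": {"moves": [[-0.0155,-0.0018,0,0,0,0],[-0.0155,-0.0018,0,0,0,0],[-0.0155,-0.0018,0,0,0,0],[-0.0155,-0.0018,0,0,0,0],[-0.0155,-0.0018,0,0,0,0],[-0.0155,-0.0018,0,0,0,0],[-0.0155,-0.0018,0,0,0,0],[0,0,0,0,0,0]]}}

```text
time_s: 5.1
position: [0.4276, 0.0078, 0.1561]
ee_rot: [0.665, 0.747, -0.0, -0.0]
contact_force: [0.8, 0.8, 0.6]
finger_gap: 0.0554
gripper_force: 0.0
```

{"fn": "arm_command", "kwargs": {"moves": [[0,0,0.03,0,0,0],[0,0,0.05,0,0,0],[0,0,0.05,0,0,0],[0,0,0.05,0,0,0],[0,0,0,0,0,0]]}}

```text
time_s: 5.6
position: [0.4324, 0.0083, 0.3054]
ee_rot: [0.665, 0.747, 0.004, 0.004]
contact_force: [0.5, -0.1, -1.2]
finger_gap: 0.0553
gripper_force: 0.0
```

```bash
python3 - <<'E'
from h import *
st(); im=r.get_image('side'); save(im,'s2.png')
R=np.stack([np.cross(Y,A),Y,A],1)
for i in (4,3,2):
    t=pocket(i)+.089*PZ+.019*A; print(i,t.round(3)); plan(t-.09*A,R)
c=cv2.imread('pics/s2.png')[110:340,140:400]; cv2.imwrite('pics/c.png',cv2.resize(c,(660,584)))
E
```

```text
5.6 [0.4324 0.0083 0.3054] R [[-0.116, 0.993, 0.012], [0.993, 0.116, 0.0], [-0.001, 0.012, -1.0]] q [ 0.019  0.075 -0.003  1.481  0.     1.474] F [ 0.5 -0.1 -1.2] gap 0.0553 0.0
4 [ 0.651 -0.071  0.085]
rows 12 row [0.0175, -0.0089, -0.0149, -0.0177, -0.0219, 0.0631]
3 [ 0.643 -0.002  0.085]
rows 12 row [0.0167, -0.0016, -0.0149, -0.0177, -0.0219, 0.0631]
2 [0.635 0.068 0.085]
rows 12 row [0.0159, 0.0056, -0.0149, -0.0177, -0.0219, 0.0631]
```

View pics/c.png

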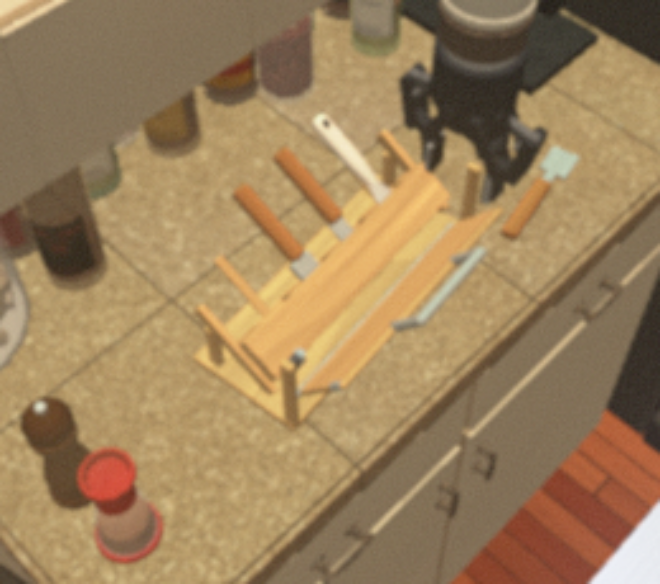

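The door is open: the bar has dropped to about (445,285). Next I approach the opener.

{"fn": "arm_command", "kwargs": {"moves": [[0.0175,-0.0089,0,-0.0177,-0.0219,0.0631],[0.0175,-0.0089,0,-0.0177,-0.0219,0.0631],[0.0175,-0.0089,0,-0.0177,-0.0219,0.0631],[0.0175,-0.0089,0,-0.0177,-0.0219,0.0631],[0.0175,-0.0089,0,-0.0177,-0.0219,0.0631],[0.0175,-0.0089,0,-0.0177,-0.0219,0.0631],[0.0175,-0.0089,-0.02,-0.0177,-0.0219,0.0631],[0.0175,-0.0089,-0.02,-0.0177,-0.0219,0.0631],[0.0175,-0.0089,-0.02,-0.0177,-0.0219,0.0631],[0.0175,-0.0089,-0.02,-0.0177,-0.0219,0.0631]], "hand": 0.15}}

```text
time_s: 6.65
position: [0.5687, -0.0629, 0.2335]
ee_rot: [0.075, 0.963, 0.012, 0.26]
contact_force: [0.0, -1.1, 0.2]
finger_gap: 0.0493
gripper_force: 0.0
```

{"fn": "arm_command", "kwargs": {"moves": [[0.0175,-0.0089,-0.03,-0.0177,-0.0219,0.0631],[0.0175,-0.0089,-0.03,-0.0177,-0.0219,0.0631],[0,0,0,0,0,0],[0,0,0,0,0,0]]}}

```text
time_s: 7.05
position: [0.5959, -0.0774, 0.1855]
ee_rot: [-0.052, 0.953, 0.015, 0.298]
contact_force: [0.4, -0.1, 0.2]
finger_gap: 0.0492
gripper_force: 0.0
```

```bash
python3 - <<'E'
from h import *
st()
R=np.stack([np.cross(Y,A),Y,A],1)
t=pocket(4)+.089*PZ+.019*A; print(t)
plan(t-.08*A,R); plan(t,R)
s=r.read_state(); im=r.get_image('wrist'); save(im,'w1.png'); print(im['mount'].round(3).tolist(),im['fx'])
im=r.get_image('top'); save(im,'t3.png'); c=cv2.imread('pics/t3.png')[120:290,180:430]; c=cv2.resize(c,(632,430)); w=cv2.imread('pics/w1.png')
cv2.imwrite('pics/d.png',np.hstack([cv2.resize(c,(400,300)),cv2.resize(w,(400,300))]))
E
```

```text
7.05 [ 0.5959 -0.0774  0.1855] R [[-0.817, -0.109, 0.567], [-0.091, 0.994, 0.059], [-0.57, -0.003, -0.822]] q [-0.221  0.101 -0.492  0.397  0.183 -0.276] F [ 0.4 -0.1  0.2] gap 0.0492 0.0
[ 0.65103314 -0.07110053  0.08548441]
rows 1 row [0.0119, 0.0012, -0.043, 0.0017, -0.0021, 0.0031]
rows 3 row [0.023, 0.0026, -0.0417, 0.0006, -0.0007, 0.001]
[[-0.0, -0.964, -0.264, 0.068], [1.0, -0.0, 0.0, -0.0], [-0.0, -0.264, 0.964, -0.143], [0.0, 0.0, 0.0, 1.0]] 325.19226210127806
```

View pics/d.png

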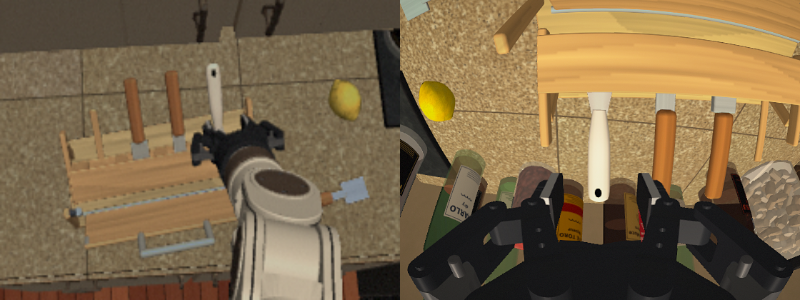

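The opener is centred between the fingers (wrist view, about (600,150)). I descend, grip, pull 65 mm along the pocket and lift.

{"fn": "arm_command", "kwargs": {"moves": [[0.023,0.0026,-0.0417,0.0006,-0.0007,0.001],[0.023,0.0026,-0.0417,0.0006,-0.0007,0.001],[0.023,0.0026,-0.0417,0.0006,-0.0007,0.001],[0,0,0,0,0,0]]}}

```text
time_s: 7.55
position: [0.6512, -0.0693, 0.082]
ee_rot: [-0.057, 0.953, 0.018, 0.298]
contact_force: [-0.5, 0.6, -0.7]
finger_gap: 0.0491
gripper_force: 0.0
```

{"fn": "arm_command", "kwargs": {"moves": [[0,0,0,0,0,0],[0,0,0,0,0,0],[0,0,0,0,0,0],[0,0,0,0,0,0],[0,0,0,0,0,0],[0,0,0,0,0,0]], "hand": -1}}

```text
time_s: 8.15
position: [0.6535, -0.0711, 0.0901]
ee_rot: [-0.056, 0.951, 0.017, 0.304]
contact_force: [-4.4, 0.3, 8.4]
finger_gap: 0.0201
gripper_force: 59.5
```

```bash
python3 - <<'E'
from h import *
st()
print((PZ*.065/.8/4).round(4),(-A*.075/.8/4).round(4),(A*np.pi/2/22).round(4))
E
```

```text
8.15 [ 0.6535 -0.0711  0.0901] R [[-0.808, -0.117, 0.577], [-0.097, 0.993, 0.066], [-0.581, -0.003, -0.814]] q [-0.188  0.335 -0.503  0.135  0.173 -0.253] F [-4.4  0.3  8.4] gap 0.0201 59.5
[0.0165 0.0019 0.0117] [-0.0134 -0.0015  0.0192] [ 0.0407  0.0047 -0.0585]
```

{"fn": "arm_command", "kwargs": {"moves": [[0.0165,0.0019,0.0117,0,0,0],[0.0165,0.0019,0.0117,0,0,0],[0.0165,0.0019,0.0117,0,0,0],[0.0165,0.0019,0.0117,0,0,0],[-0.0134,-0.0015,0.0192,0,0,0],[-0.0134,-0.0015,0.0192,0,0,0],[-0.0134,-0.0015,0.0192,0,0,0],[-0.0134,-0.0015,0.0192,0,0,0],[0,0,0,0,0,0]]}}

```text
time_s: 9.05
position: [0.6625, -0.0703, 0.1892]
ee_rot: [-0.056, 0.951, 0.016, 0.304]
contact_force: [1.1, 1.0, -0.8]
finger_gap: 0.0202
gripper_force: 58.8
```

```bash
python3 - <<'E'
from h import *
st()
im=r.get_image('wrist'); save(im,'w2.png'); 
im=r.get_image('side'); save(im,'s4.png'); c=cv2.imread('pics/s4.png')[80:300,160:420]; w=cv2.imread('pics/w2.png')
cv2.imwrite('pics/e.png',np.hstack([cv2.resize(c,(400,338)),cv2.resize(w,(400,338))]))
E
```

```text
9.05 [ 0.6625 -0.0703  0.1892] R [[-0.809, -0.116, 0.577], [-0.097, 0.993, 0.065], [-0.58, -0.004, -0.814]] q [-0.182  0.212 -0.353  0.407  0.169 -0.248] F [ 1.1  1.  -0.8] gap 0.0202 58.8
```

View pics/e.png

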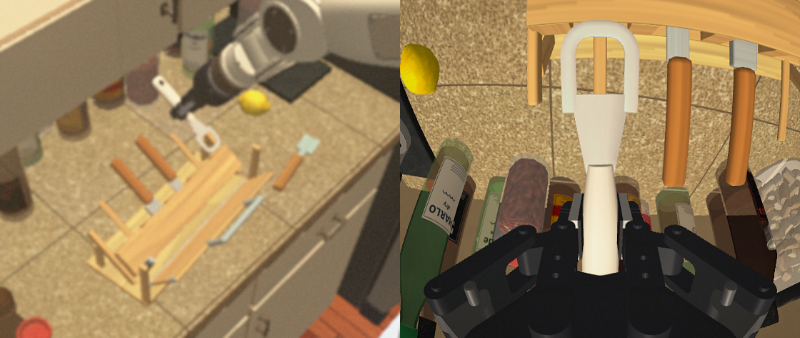

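The opener is held and its ring is clear of the pocket (wrist view, about (600,70)). I turn it end for end about the finger axis.

{"fn": "arm_command", "kwargs": {"moves": [[0,0,0,0.0412,0.0046,-0.0581],[0,0,0,0.0412,0.0046,-0.0581],[0,0,0,0.0412,0.0046,-0.0581],[0,0,0,0.0412,0.0046,-0.0581],[0,0,0,0.0412,0.0046,-0.0581],[0,0,0,0.0412,0.0046,-0.0581],[0,0,0,0.0412,0.0046,-0.0581],[0,0,0,0.0412,0.0046,-0.0581],[0,0,0,0.0412,0.0046,-0.0581],[0,0,0,0.0412,0.0046,-0.0581]]}}

```text
time_s: 10.15
position: [0.6619, -0.0695, 0.1841]
ee_rot: [0.582, 0.754, 0.214, 0.217]
contact_force: [0.5, -0.4, -0.0]
finger_gap: 0.0201
gripper_force: 58.8
```

{"fn": "arm_command", "kwargs": {"moves": [[0,0,0,0.0412,0.0046,-0.0581],[0,0,0,0.0412,0.0046,-0.0581],[0,0,0,0.0412,0.0046,-0.0581],[0,0,0,0.0412,0.0046,-0.0581],[0,0,0,0.0412,0.0046,-0.0581],[0,0,0,0.0412,0.0046,-0.0581],[0,0,0,0.0412,0.0046,-0.0581],[0,0,0,0.0412,0.0046,-0.0581],[0,0,0,0.0412,0.0046,-0.0581],[0,0,0,0.0412,0.0046,-0.0581]]}}

```text
time_s: 11.15
position: [0.6619, -0.0695, 0.1842]
ee_rot: [0.933, 0.188, 0.305, 0.027]
contact_force: [0.3, 0.1, 0.0]
finger_gap: 0.0203
gripper_force: 58.8
```

{"fn": "arm_command", "kwargs": {"moves": [[0,0,0,0.0412,0.0046,-0.0581],[0,0,0,0.0412,0.0046,-0.0581],[0,0,0,0,0,0],[0,0,0,0,0,0]]}}

```text
time_s: 11.55
position: [0.662, -0.0695, 0.1848]
ee_rot: [0.95, 0.058, 0.306, -0.015]
contact_force: [-0.2, -1.1, 0.2]
finger_gap: 0.0202
gripper_force: 58.8
```

```bash
python3 - <<'E'
from h import *
st()
R=np.stack([-np.cross(Y,A),-Y,A],1)
g=np.array([.6535,-.0711,.0901]); print('grasp in pocket', (g-pocket(4))@np.stack([A,Y,PZ],1))
plan(g+.065*PZ-.004*A,R); plan(g+.065*PZ-.075*A,R)
E
```

```text
11.55 [ 0.662  -0.0695  0.1848] R [[0.806, 0.118, 0.58], [0.1, -0.993, 0.063], [0.583, 0.007, -0.812]] q [-0.181  0.214 -0.366  0.388  0.167  2.892] F [-0.2 -1.1  0.2] gap 0.0202 58.8
grasp in pocket [ 0.01662475 -0.00028254  0.09365482]
rows 2 row [0.0263, 0.0027, -0.0338, 0.0014, 0.0032, -0.0009]
rows 1 row [0.002, -0.0005, 0.005, 0.0029, 0.0063, -0.0019]
```

{"fn": "arm_command", "kwargs": {"moves": [[0.0263,0.0027,-0.0338,0.0014,0.0032,-0.0009],[0.0263,0.0027,-0.0338,0.0014,0.0032,-0.0009],[0,0,0,0,0,0]]}}

```text
time_s: 11.85
position: [0.704, -0.0648, 0.1268]
ee_rot: [0.953, 0.055, 0.298, -0.018]
contact_force: [-0.9, 0.2, -1.4]
finger_gap: 0.02
gripper_force: 58.8
```

```bash
python3 - <<'E'
from h import *
st()
R=np.stack([-np.cross(Y,A),-Y,A],1)
g=np.array([.6535,-.0711,.0901])
plan(g-.012*PZ-.003*A,R,step=.02)
im=r.get_image('top'); save(im,'t5.png'); c=cv2.imread('pics/t5.png')[120:260,230:400]
s=r.get_image('side'); save(s,'s5.png'); w=cv2.imread('pics/s5.png')[100:260,220:390]
cv2.imwrite('pics/f.png',np.hstack([cv2.resize(c,(400,330)),cv2.resize(w,(400,330))]))
E
```

```text
11.85 [ 0.704  -0.0648  0.1268] R [[0.817, 0.115, 0.566], [0.094, -0.993, 0.067], [0.57, -0.001, -0.822]] q [-0.158  0.362 -0.323  0.297  0.156  2.916] F [-0.9  0.2 -1.4] gap 0.02 58.8
rows 4 row [-0.0194, -0.0024, -0.0129, -0.0001, -0.0006, -0.0]
```

View pics/f.png

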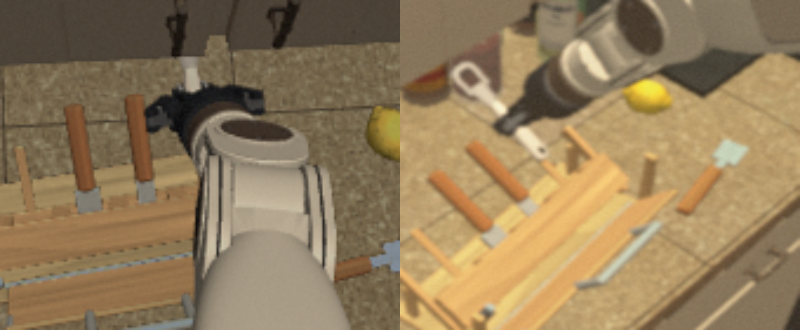

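The opener's ring is now up at (470,75) and its butt points at pocket 4. I insert it.

{"fn": "arm_command", "kwargs": {"moves": [[-0.0194,-0.0024,-0.0129,0,0,0],[-0.0194,-0.0024,-0.0129,0,0,0],[-0.0194,-0.0024,-0.0129,0,0,0],[-0.0194,-0.0024,-0.0129,0,0,0],[0,0,0,0,0,0],[0,0,0,0,0,0]]}}

```text
time_s: 12.55
position: [0.6429, -0.0733, 0.0925]
ee_rot: [0.952, 0.054, 0.302, -0.017]
contact_force: [0.5, -0.2, -0.2]
finger_gap: 0.0201
gripper_force: 58.8
```

```bash
python3 - <<'E'
from h import *
st()
s=r.read_state();print('in pocket', ((s['position']-pocket(4))@np.stack([A,Y,PZ],1)).round(4), 'F',(s['contact_force']@np.stack([A,Y,PZ],1)).round(1))
print((-A*.1/.8/3).round(4), (-PZ*.006/.8).round(4))
E
```

```text
12.55 [ 0.6429 -0.0733  0.0925] R [[0.812, 0.113, 0.573], [0.092, -0.994, 0.065], [0.577, -0.0, -0.817]] q [-0.196  0.316 -0.521  0.142  0.176  2.887] F [ 0.5 -0.2 -0.2] gap 0.0201 58.8
in pocket [ 0.0084 -0.0013  0.0862] F [ 0.5 -0.3  0.3]
[-0.0237 -0.0027  0.0341] [-0.0061 -0.0007 -0.0043]
```

{"fn": "arm_command", "kwargs": {"moves": [[0.0025,0.0003,-0.0035,0,0,0],[0.0025,0.0003,-0.0035,0,0,0],[-0.004,-0.0005,-0.0028,0,0,0],[-0.004,-0.0005,-0.0028,0,0,0],[0,0,0,0,0,0]]}}

```text
time_s: 13.05
position: [0.6391, -0.0733, 0.08]
ee_rot: [0.952, 0.053, 0.3, -0.018]
contact_force: [-1.1, 0.7, 0.7]
finger_gap: 0.0203
gripper_force: 59.0
```

```bash
python3 - <<'E'
from h import *
s=r.read_state();print('in pocket', ((s['position']-pocket(4))@np.stack([A,Y,PZ],1)).round(4), 'F',(s['contact_force']@np.stack([A,Y,PZ],1)).round(1))
E
```

```text
in pocket [ 0.0166 -0.0008  0.0759] F [-1.1  0.9 -0.4]
```

{"fn": "arm_command", "kwargs": {"moves": [[-0.004,-0.0005,-0.0028,0,0,0],[-0.004,-0.0005,-0.0028,0,0,0],[0,0,0,0,0,0]]}}

```text
time_s: 13.35
position: [0.6322, -0.0741, 0.0752]
ee_rot: [0.952, 0.053, 0.3, -0.018]
contact_force: [0.0, -0.3, -0.2]
finger_gap: 0.0203
gripper_force: 58.9
```

```bash
python3 - <<'E'
from h import *
s=r.read_state();print('in pocket', ((s['position']-pocket(4))@np.stack([A,Y,PZ],1)).round(4), 'F',(s['contact_force']@np.stack([A,Y,PZ],1)).round(1))
im=r.get_image('wrist'); save(im,'w6.png'); w=cv2.imread('pics/w6.png')
s=r.get_image('side'); save(s,'s6.png'); c=cv2.imread('pics/s6.png')[100:260,220:390]
cv2.imwrite('pics/g.png',np.hstack([cv2.resize(w,(400,330)),cv2.resize(c,(400,330))]))
E
```

```text
in pocket [ 0.0165 -0.0009  0.0675] F [ 0.1 -0.3 -0.1]
```

View pics/g.png

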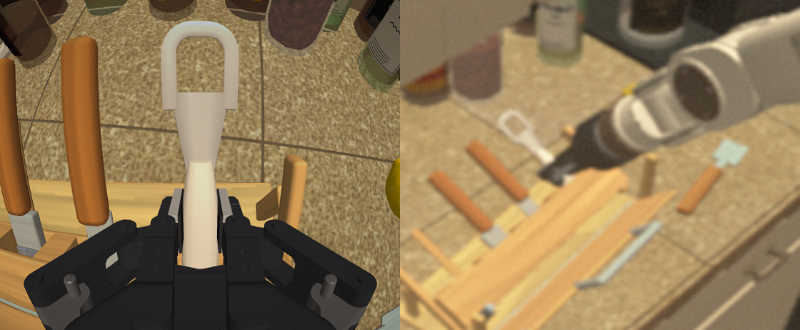

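```bash
cat >> h.py <<'E'
def ext(i,n=1):
    for c in ('side','top'):
        im=r.get_image(c); P=cloud(im); L=(P-pocket(i))@np.stack([A,Y,PZ],1)
        m=(abs(L[...,1])<.027)&(L[...,0]<.012)&(L[...,0]>-.03)&(L[...,2]>.05)&(L[...,2]<.26)
        q=L[m]; print(c,i,'n',len(q)); 
        if len(q)>10:
            print('  PZ max',np.sort(q[:,2])[-6:].round(3),[ (round(a,2),q[(q[:,2]>a)&(q[:,2]<a+.02)][:,:2].mean(0).round(4).tolist(),int(((q[:,2]>a)&(q[:,2]<a+.02)).sum())) for a in np.arange(.08,.24,.02) if ((q[:,2]>a)&(q[:,2]<a+.02)).sum()])
E
python3 - <<'E'
from h import *
for i in (4,3,2): ext(i)
E
```

```text
side 4 n 217
  PZ max [0.167 0.168 0.169 0.169 0.169 0.169] [(np.float64(0.08), [-0.0054, 0.0013], 45), (np.float64(0.1), [-0.0025, -0.0016], 42), (np.float64(0.12), [-0.0041, -0.0022], 60), (np.float64(0.14), [-0.0051, -0.0007], 30), (np.float64(0.16), [-0.0049, -0.0009], 27)]
top 4 n 342
  PZ max [0.168 0.168 0.168 0.169 0.17  0.17 ] [(np.float64(0.08), [-0.0076, -0.001], 52), (np.float64(0.1), [-0.0032, -0.0018], 54), (np.float64(0.12), [-0.0031, -0.0014], 76), (np.float64(0.14), [-0.0035, -0.0026], 44), (np.float64(0.16), [-0.0043, -0.0006], 36)]
side 3 n 304
  PZ max [0.165 0.166 0.166 0.167 0.167 0.168] [(np.float64(0.08), [-0.0088, 0.001], 53), (np.float64(0.1), [-0.0088, 0.0005], 52), (np.float64(0.12), [-0.0087, 0.0009], 52), (np.float64(0.14), [-0.0088, 0.0008], 53), (np.float64(0.16), [-0.0078, -0.0001], 21)]
top 3 n 326
  PZ max [0.166 0.166 0.167 0.167 0.167 0.168] [(np.float64(0.08), [-0.0093, -0.0011], 56), (np.float64(0.1), [-0.0092, -0.0014], 57), (np.float64(0.12), [-0.0091, -0.0014], 58), (np.float64(0.14), [-0.0095, -0.0016], 61), (np.float64(0.16), [-0.0077, -0.0011], 26)]
side 2 n 332
  PZ max [0.166 0.166 0.166 0.167 0.167 0.167] [(np.float64(0.08), [-0.0087, 0.0003], 55), (np.float64(0.1), [-0.0093, 0.0008], 55), (np.float64(0.12), [-0.0089, 0.0005], 56), (np.float64(0.14), [-0.0092, 0.0005], 56), (np.float64(0.16), [-0.0081, 0.0005], 19)]
top 2 n 347
  PZ max [0.166 0.167 0.167 0.167 0.168 0.168] [(np.float64(0.08), [-0.0092, -0.0018], 55), (np.float64(0.1), [-0.0089, -0.0017], 53), (np.float64(0.12), [-0.0098, -0.0018], 58), (np.float64(0.14), [-0.0091, -0.0025], 59), (np.float64(0.16), [-0.0073, -0.0013], 30)]
```

The opener is within about 2 mm of home: its ring end is at the same extent as the other tools' butts. I release and retreat, then re-zero the pockets by −6 mm along their length.

{"fn": "arm_command", "kwargs": {"moves": [[0,0,0,0,0,0],[0,0,0,0,0,0],[0,0,0,0,0,0],[0,0,0,0,0,0]], "hand": 0.1}}

```text
time_s: 14.15
position: [0.6338, -0.0742, 0.0765]
ee_rot: [0.952, 0.054, 0.301, -0.017]
contact_force: [-0.2, 0.6, -0.1]
finger_gap: 0.0466
gripper_force: 0.0
```

{"fn": "arm_command", "kwargs": {"moves": [[-0.0237,-0.0027,0.0341,0,0,0],[-0.0237,-0.0027,0.0341,0,0,0],[-0.0237,-0.0027,0.0341,0,0,0],[0,0,0,0,0,0]]}}

```text
time_s: 14.55
position: [0.5775, -0.0814, 0.1625]
ee_rot: [0.951, 0.053, 0.304, -0.016]
contact_force: [0.2, -0.2, 0.7]
finger_gap: 0.047
gripper_force: 0.0
```

```bash
sed -i 's/^def pocket.*/def pocket(i): return H+.040*X+.020*Z-.006*PZ+Y*[0,.105,.035,-.035,-.105][i]/' h.py
cat >> h.py <<'E'
RA=np.stack([np.cross(Y,A),Y,A],1); RB=np.stack([-np.cross(Y,A),-Y,A],1)
def loc(i):
    s=r.read_state();print('in pocket',i, ((s['position']-pocket(i))@np.stack([A,Y,PZ],1)).round(4), 'F',(s['contact_force']@np.stack([A,Y,PZ],1)).round(1))
E
python3 - <<'E'
from h import *
st(); ext(4)
t=pocket(3)+.092*PZ+.017*A
plan(t-.1*A,RB); print((A*.1/.8/3).round(4))
E
```

```text
14.55 [ 0.5775 -0.0814  0.1625] R [[0.809, 0.112, 0.577], [0.092, -0.994, 0.064], [0.58, 0.001, -0.814]] q [-0.245  0.096 -0.577  0.309  0.203  2.846] F [ 0.2 -0.2  0.7] gap 0.047 0.0
side 4 n 286
  PZ max [0.171 0.171 0.171 0.173 0.173 0.173] [(np.float64(0.08), [-0.0068, 0.0012], 44), (np.float64(0.1), [-0.0039, -0.0001], 44), (np.float64(0.12), [-0.0045, -0.0023], 60), (np.float64(0.14), [-0.0045, -0.0007], 32), (np.float64(0.16), [-0.0045, -0.0019], 34)]
top 4 n 350
  PZ max [0.172 0.172 0.172 0.172 0.173 0.173] [(np.float64(0.08), [-0.0075, -0.0002], 46), (np.float64(0.1), [-0.0036, -0.0009], 56), (np.float64(0.12), [-0.0036, -0.0012], 79), (np.float64(0.14), [-0.0037, -0.0025], 42), (np.float64(0.16), [-0.0038, -0.0009], 44)]
rows 2 row [0.0033, 0.0452, 0.005, -0.0001, 0.001, 0.0007]
[ 0.0237  0.0027 -0.0341]
```

{"fn": "arm_command", "kwargs": {"moves": [[0.0033,0.0452,0.005,0,0.001,0.0007],[0.0033,0.0452,0.005,0,0.001,0.0007],[0,0,0,0,0,0],[0.0237,0.0027,-0.0341,0,0,0],[0.0237,0.0027,-0.0341,0,0,0],[0.0237,0.0027,-0.0341,0,0,0],[0,0,0,0,0,0]]}}

```text
time_s: 15.35
position: [0.6368, -0.0017, 0.0771]
ee_rot: [0.954, 0.055, 0.294, -0.018]
contact_force: [-1.0, -0.2, 0.3]
finger_gap: 0.0469
gripper_force: 0.0
```

{"fn": "arm_command", "kwargs": {"moves": [[0,0,0,0,0,0],[0,0,0,0,0,0],[0,0,0,0,0,0],[0,0,0,0,0,0],[0,0,0,0,0,0],[0,0,0,0,0,0]], "hand": -1}}

```text
time_s: 15.95
position: [0.6388, -0.0019, 0.085]
ee_rot: [0.952, 0.055, 0.3, -0.018]
contact_force: [-0.2, 0.8, -0.8]
finger_gap: 0.0209
gripper_force: 59.9
```

```bash
python3 - <<'E'
from h import *
st(); loc(3)
E
```

```text
15.95 [ 0.6388 -0.0019  0.085 ] R [[0.815, 0.115, 0.569], [0.094, -0.993, 0.067], [0.572, -0.001, -0.82]] q [-0.048  0.309 -0.559  0.1    0.094  3.008] F [-0.2  0.8 -0.8] gap 0.0209 59.9
in pocket 3 [0.017  0.0002 0.0913] F [ 0.6  0.8 -0.5]
```

{"fn": "arm_command", "kwargs": {"moves": [[0.0165,0.0019,0.0117,0,0,0],[0.0165,0.0019,0.0117,0,0,0],[0.0165,0.0019,0.0117,0,0,0],[0.0165,0.0019,0.0117,0,0,0],[-0.0134,-0.0015,0.0192,0,0,0],[-0.0134,-0.0015,0.0192,0,0,0],[-0.0134,-0.0015,0.0192,0,0,0],[-0.0134,-0.0015,0.0192,0,0,0],[0,0,0,0,0,0]]}}

```text
time_s: 16.85
position: [0.6492, -0.0007, 0.1861]
ee_rot: [0.952, 0.055, 0.301, -0.018]
contact_force: [0.1, 0.8, -0.7]
finger_gap: 0.0207
gripper_force: 59.9
```

```bash
python3 - <<'E'
from h import *
st(); loc(3)
E
```

```text
16.85 [ 0.6492 -0.0007  0.1861] R [[0.813, 0.115, 0.571], [0.094, -0.993, 0.067], [0.575, -0.001, -0.818]] q [-0.044  0.178 -0.405  0.381  0.092  3.011] F [ 0.1  0.8 -0.7] gap 0.0207 59.9
in pocket 3 [-5.980e-02  1.000e-04  1.579e-01] F [ 0.7  0.8 -0.2]
```

{"fn": "arm_command", "kwargs": {"moves": [[0,0,0,-0.0406,-0.0048,0.0586],[0,0,0,-0.0406,-0.0048,0.0586],[0,0,0,-0.0406,-0.0048,0.0586],[0,0,0,-0.0406,-0.0048,0.0586],[0,0,0,-0.0406,-0.0048,0.0586],[0,0,0,-0.0406,-0.0048,0.0586],[0,0,0,-0.0406,-0.0048,0.0586],[0,0,0,-0.0406,-0.0048,0.0586],[0,0,0,-0.0406,-0.0048,0.0586],[0,0,0,-0.0406,-0.0048,0.0586]]}}

```text
time_s: 17.85
position: [0.6487, -0.0004, 0.1819]
ee_rot: [0.682, 0.668, 0.237, 0.183]
contact_force: [-0.8, 1.0, -0.7]
finger_gap: 0.0209
gripper_force: 60.0
```

{"fn": "arm_command", "kwargs": {"moves": [[0,0,0,-0.0406,-0.0048,0.0586],[0,0,0,-0.0406,-0.0048,0.0586],[0,0,0,-0.0406,-0.0048,0.0586],[0,0,0,-0.0406,-0.0048,0.0586],[0,0,0,-0.0406,-0.0048,0.0586],[0,0,0,-0.0406,-0.0048,0.0586],[0,0,0,-0.0406,-0.0048,0.0586],[0,0,0,-0.0406,-0.0048,0.0586],[0,0,0,-0.0406,-0.0048,0.0586],[0,0,0,-0.0406,-0.0048,0.0586]]}}

```text
time_s: 18.85
position: [0.6486, -0.0005, 0.1819]
ee_rot: [0.077, 0.951, 0.059, 0.294]
contact_force: [-0.7, -0.4, -1.0]
finger_gap: 0.0209
gripper_force: 60.0
```

{"fn": "arm_command", "kwargs": {"moves": [[0,0,0,-0.0406,-0.0048,0.0586],[0,0,0,-0.0406,-0.0048,0.0586],[0,0,0,0,0,0],[0,0,0,0,0,0]]}}

```text
time_s: 19.25
position: [0.6486, -0.0005, 0.1823]
ee_rot: [-0.055, 0.952, 0.018, 0.299]
contact_force: [0.1, -0.4, -1.4]
finger_gap: 0.0209
gripper_force: 59.9
```

```bash
python3 - <<'E'
from h import *
st(); loc(3)
t=pocket(3)+(.0827+.060)*PZ+.012*A
plan(t,RA)
im=r.get_image('wrist'); save(im,'w7.png'); w=cv2.imread('pics/w7.png')
s=r.get_image('side'); save(s,'s7.png'); c=cv2.imread('pics/s7.png')[100:260,220:390]
cv2.imwrite('pics/i.png',np.hstack([cv2.resize(w,(400,330)),cv2.resize(c,(400,330))]))
E
```

```text
19.25 [ 6.486e-01 -5.000e-04  1.823e-01] R [[-0.815, -0.115, 0.568], [-0.093, 0.993, 0.067], [-0.572, 0.002, -0.82]] q [-0.044  0.182 -0.408  0.378  0.092 -0.13 ] F [ 0.1 -0.4 -1.4] gap 0.0209 59.9
in pocket 3 [-0.057   0.0004  0.1552] F [ 1.2 -0.4 -0.8]
rows 2 row [0.0182, 0.0019, -0.0398, -0.0005, -0.0005, -0.0]
```

View pics/i.png

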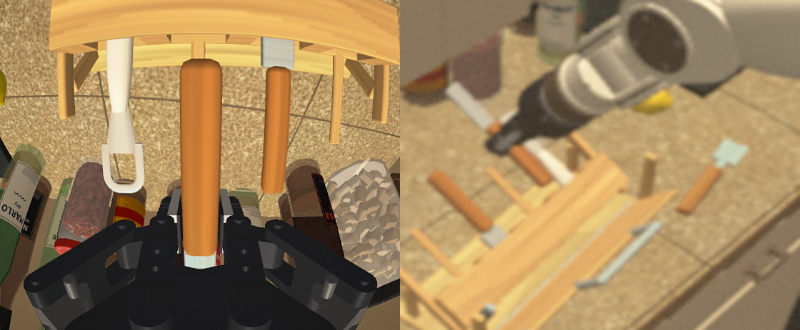

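The spreader is turned, with its handle pointing at pocket 3 (wrist view, about (200,80)). I lower it and insert.

{"fn": "arm_command", "kwargs": {"moves": [[0.0182,0.0019,-0.0398,0,0,0],[0.0182,0.0019,-0.0398,0,0,0],[0,0,0,0,0,0],[0,0,0,0,0,0]]}}

```text
time_s: 19.75
position: [0.6771, 0.0026, 0.1181]
ee_rot: [-0.056, 0.953, 0.018, 0.298]
contact_force: [1.5, -0.7, -1.0]
finger_gap: 0.0207
gripper_force: 59.9
```

```bash
python3 - <<'E'
from h import *
loc(3)
plan(pocket(3)+(.0827+.001)*PZ+.013*A,RA,step=.015)
E
```

```text
in pocket 3 [0.012  0.0002 0.1419] F [ 1.6 -0.8  0.6]
rows 4 row [-0.0146, -0.0017, -0.0107, -0.0001, -0.0005, -0.0002]
```

{"fn": "arm_command", "kwargs": {"moves": [[-0.0146,-0.0017,-0.0107,0,0,0],[-0.0146,-0.0017,-0.0107,0,0,0],[-0.0146,-0.0017,-0.0107,0,0,0],[-0.0146,-0.0017,-0.0107,0,0,0],[0,0,0,0,0,0],[0.0025,0.0003,-0.0035,0,0,0],[0,0,0,0,0,0]]}}

```text
time_s: 20.45
position: [0.6351, -0.0028, 0.0845]
ee_rot: [-0.056, 0.952, 0.018, 0.302]
contact_force: [0.4, -0.9, -1.1]
finger_gap: 0.0211
gripper_force: 59.9
```

```bash
python3 - <<'E'
from h import *
loc(3); ext(3)
E
```

```text
in pocket 3 [ 0.0153 -0.0003  0.0879] F [ 1.1 -1.  -0.3]
side 3 n 257
  PZ max [0.178 0.18  0.18  0.18  0.18  0.181] [(np.float64(0.08), [0.002, 0.0179], 14), (np.float64(0.1), [-0.0074, 0.0028], 54), (np.float64(0.12), [-0.0009, -0.0011], 45), (np.float64(0.14), [-0.0005, -0.0013], 48), (np.float64(0.16), [-0.0011, -0.0005], 46), (np.float64(0.18), [-0.0013, -0.0056], 3)]
top 3 n 315
  PZ max [0.178 0.178 0.179 0.179 0.179 0.18 ] [(np.float64(0.08), [-0.0115, -0.0001], 76), (np.float64(0.1), [-0.006, -0.0008], 67), (np.float64(0.12), [-0.0003, -0.0012], 58), (np.float64(0.14), [0.0, -0.0007], 56), (np.float64(0.16), [0.0002, -0.001], 58)]
```

{"fn": "arm_command", "kwargs": {"moves": [[-0.004,-0.0005,-0.0028,0,0,0],[-0.004,-0.0005,-0.0028,0,0,0],[0,0,0,0,0,0]]}}

```text
time_s: 20.85
position: [0.6296, -0.0033, 0.0805]
ee_rot: [-0.056, 0.951, 0.018, 0.303]
contact_force: [4.2, 1.6, 2.2]
finger_gap: 0.0212
gripper_force: 59.9
```

{"fn": "arm_command", "kwargs": {"moves": [[0,0,0,0,0,0],[0,0,0,0,0,0],[0,0,0,0,0,0],[0,0,0,0,0,0]], "hand": 0.1}}

```text
time_s: 21.25
position: [0.6258, -0.0036, 0.0771]
ee_rot: [-0.056, 0.953, 0.018, 0.299]
contact_force: [-0.3, -0.2, -0.0]
finger_gap: 0.0469
gripper_force: 0.0
```

{"fn": "arm_command", "kwargs": {"moves": [[-0.0237,-0.0027,0.0341,0,0,0],[-0.0237,-0.0027,0.0341,0,0,0],[-0.0237,-0.0027,0.0341,0,0,0],[0,0,0,0,0,0]]}}

```text
time_s: 21.65
position: [0.5702, -0.0104, 0.1635]
ee_rot: [-0.056, 0.951, 0.017, 0.302]
contact_force: [1.1, 0.2, 1.3]
finger_gap: 0.0472
gripper_force: 0.0
```

```bash
python3 - <<'E'
from h import *
st(); ext(3)
t=pocket(2)+.092*PZ+.017*A
plan(t-.1*A,RA)
im=r.get_image('top');P=cloud(im)
m=(P[...,0]>.42)&(P[...,0]<.6)&(P[...,1]<-.14)&(P[...,1]>-.42)&(P[...,2]>.007)&(P[...,2]<.03)
ce,d,a,b=line(P[m][:,:2]); print('scraper',m.sum(),ce,d)
E
```

```text
21.65 [ 0.5702 -0.0104  0.1635] R [[-0.811, -0.117, 0.573], [-0.096, 0.993, 0.067], [-0.577, -0.001, -0.817]] q [-0.077  0.059 -0.617  0.289  0.111 -0.159] F [1.1 0.2 1.3] gap 0.0472 0.0
side 3 n 309
  PZ max [0.172 0.172 0.173 0.174 0.174 0.174] [(np.float64(0.08), [-0.0088, 0.0015], 49), (np.float64(0.1), [-0.0017, 0.0004], 51), (np.float64(0.12), [0.0018, -0.0017], 46), (np.float64(0.14), [0.0011, -0.001], 49), (np.float64(0.16), [0.0016, -0.0006], 32)]
top 3 n 352
  PZ max [0.172 0.172 0.173 0.173 0.173 0.173] [(np.float64(0.08), [-0.0097, -0.0005], 57), (np.float64(0.1), [-0.0007, -0.0009], 65), (np.float64(0.12), [0.0018, -0.001], 55), (np.float64(0.14), [0.002, -0.0011], 57), (np.float64(0.16), [0.0028, -0.0012], 40)]
rows 2 row [0.0027, 0.0444, 0.0043, 0.0, 0.0002, -0.0005]
scraper 437 [ 0.50558851 -0.2411536 ] [0.04136012 0.9991443 ]
```

The spreader is home. The scraper has been nudged already, so I'll re-measure it later. Next is the brush.

{"fn": "arm_command", "kwargs": {"moves": [[0.0027,0.0444,0.0043,0,0,0],[0.0027,0.0444,0.0043,0,0,0],[0,0,0,0,0,0],[0.0237,0.0027,-0.0341,0,0,0],[0.0237,0.0027,-0.0341,0,0,0],[0.0237,0.0027,-0.0341,0,0,0],[0,0,0,0,0,0]]}}

```text
time_s: 22.5
position: [0.6289, 0.067, 0.0773]
ee_rot: [-0.056, 0.954, 0.017, 0.294]
contact_force: [-1.3, -0.1, -0.5]
finger_gap: 0.0469
gripper_force: 0.0
```

{"fn": "arm_command", "kwargs": {"moves": [[0,0,0,0,0,0],[0,0,0,0,0,0],[0,0,0,0,0,0],[0,0,0,0,0,0],[0,0,0,0,0,0],[0,0,0,0,0,0]], "hand": -1}}

```text
time_s: 23.1
position: [0.6311, 0.0676, 0.0856]
ee_rot: [-0.056, 0.952, 0.018, 0.3]
contact_force: [0.6, -0.1, -1.2]
finger_gap: 0.0206
gripper_force: 59.6
```

```bash
python3 - <<'E'
from h import *
st(); loc(2)
E
```

```text
23.1 [0.6311 0.0676 0.0856] R [[-0.813, -0.117, 0.57], [-0.096, 0.993, 0.067], [-0.574, 0.0, -0.819]] q [ 0.102  0.298 -0.576  0.086  0.009 -0.012] F [ 0.6 -0.1 -1.2] gap 0.0206 59.6
in pocket 2 [0.0167 0.     0.0919] F [ 1.3 -0.2 -0.3]
```

{"fn": "arm_command", "kwargs": {"moves": [[0.0165,0.0019,0.0117,0,0,0],[0.0165,0.0019,0.0117,0,0,0],[0.0165,0.0019,0.0117,0,0,0],[0.0165,0.0019,0.0117,0,0,0],[-0.0134,-0.0015,0.0192,0,0,0],[-0.0134,-0.0015,0.0192,0,0,0],[-0.0134,-0.0015,0.0192,0,0,0],[-0.0134,-0.0015,0.0192,0,0,0],[0,0,0,0,0,0],[0,0,0,0,0,0]]}}

```text
time_s: 24.1
position: [0.6411, 0.0689, 0.1842]
ee_rot: [-0.056, 0.952, 0.018, 0.3]
contact_force: [-0.1, 1.0, -1.3]
finger_gap: 0.0209
gripper_force: 59.7
```

```bash
python3 - <<'E'
from h import *
st(); loc(2)
E
```

```text
24.1 [0.6411 0.0689 0.1842] R [[-0.813, -0.117, 0.57], [-0.096, 0.993, 0.067], [-0.574, 0.0, -0.819]] q [ 0.103  0.169 -0.422  0.369  0.009 -0.012] F [-0.1  1.  -1.3] gap 0.0209 59.7
in pocket 2 [-0.0583  0.0002  0.1567] F [ 1.   1.  -0.7]
```

{"fn": "arm_command", "kwargs": {"moves": [[0,0,0,0.0398,0.0047,-0.0572],[0,0,0,0.0398,0.0047,-0.0572],[0,0,0,0.0398,0.0047,-0.0572],[0,0,0,0.0398,0.0047,-0.0572],[0,0,0,0.0398,0.0047,-0.0572],[0,0,0,0.0398,0.0047,-0.0572],[0,0,0,0.0398,0.0047,-0.0572],[0,0,0,0.0398,0.0047,-0.0572],[0,0,0,0.0398,0.0047,-0.0572],[0,0,0,0.0398,0.0047,-0.0572]]}}

```text
time_s: 25.1
position: [0.6406, 0.0688, 0.1818]
ee_rot: [0.572, 0.764, 0.207, 0.217]
contact_force: [-0.5, -0.1, 0.4]
finger_gap: 0.0209
gripper_force: 59.7
```

{"fn": "arm_command", "kwargs": {"moves": [[0,0,0,0.0398,0.0047,-0.0572],[0,0,0,0.0398,0.0047,-0.0572],[0,0,0,0.0398,0.0047,-0.0572],[0,0,0,0.0398,0.0047,-0.0572],[0,0,0,0.0398,0.0047,-0.0572],[0,0,0,0.0398,0.0047,-0.0572],[0,0,0,0.0398,0.0047,-0.0572],[0,0,0,0.0398,0.0047,-0.0572],[0,0,0,0.0398,0.0047,-0.0572],[0,0,0,0.0398,0.0047,-0.0572]]}}

```text
time_s: 26.1
position: [0.6406, 0.0688, 0.1818]
ee_rot: [0.929, 0.217, 0.298, 0.033]
contact_force: [0.7, -0.7, -0.2]
finger_gap: 0.0209
gripper_force: 59.7
```

{"fn": "arm_command", "kwargs": {"moves": [[0,0,0,0.0398,0.0047,-0.0572],[0,0,0,0.0398,0.0047,-0.0572],[0,0,0,0,0,0],[0,0,0,0,0,0]]}}

```text
time_s: 26.5
position: [0.6407, 0.0688, 0.1824]
ee_rot: [0.949, 0.09, 0.301, -0.007]
contact_force: [-0.7, -0.3, -0.6]
finger_gap: 0.0206
gripper_force: 59.7
```

```bash
python3 - <<'E'
from h import *
st(); loc(2)
s=r.read_state(); R=Ro.from_quat(s['ee_rot']).as_matrix(); dx=R[:,0]; dx=dx if dx@PZ>0 else -dx
g=.174-.0919
print('axis',(dx@np.stack([A,Y,PZ],1)).round(3))
t=pocket(2)+.060*PZ+g*dx+.012*A; plan(t)
E
```

```text
26.5 [0.6407 0.0688 0.1824] R [[0.803, 0.175, 0.57], [0.166, -0.984, 0.067], [0.572, 0.041, -0.819]] q [ 0.103  0.17  -0.425  0.365  0.008  3.059] F [-0.7 -0.3 -0.6] gap 0.0206 59.7
in pocket 2 [-0.0571  0.0002  0.1554] F [ 0.1 -0.2 -0.9]
axis [-0.     0.073  0.997]
rows 2 row [0.0173, 0.0057, -0.0402, 0.0, 0.0, 0.0]
```

{"fn": "arm_command", "kwargs": {"moves": [[0.0173,0.0057,-0.0402,0,0,0],[0.0173,0.0057,-0.0402,0,0,0],[0,0,0,0,0,0],[0,0,0,0,0,0],[-0.0146,-0.0017,-0.0107,0,0,0],[-0.0146,-0.0017,-0.0107,0,0,0],[-0.0146,-0.0017,-0.0107,0,0,0],[-0.0146,-0.0017,-0.0107,0,0,0],[0.0025,0.0003,-0.0035,0,0,0],[0,0,0,0,0,0]]}}

```text
time_s: 27.5
position: [0.623, 0.07, 0.0823]
ee_rot: [0.95, 0.087, 0.301, -0.005]
contact_force: [-1.4, -5.7, -0.2]
finger_gap: 0.021
gripper_force: 61.8
```

```bash
python3 - <<'E'
from h import *
loc(2); ext(2)
E
```

```text
in pocket 2 [0.0149 0.0034 0.0836] F [-1.  -5.5 -1.8]
side 2 n 347
  PZ max [0.176 0.176 0.177 0.177 0.177 0.177] [(np.float64(0.08), [-0.0101, 0.0078], 29), (np.float64(0.1), [-0.0075, 0.006], 62), (np.float64(0.12), [-0.0073, 0.0075], 71), (np.float64(0.14), [-0.0077, 0.0094], 80), (np.float64(0.16), [-0.0075, 0.0103], 69)]
top 2 n 407
  PZ max [0.176 0.176 0.176 0.176 0.177 0.177] [(np.float64(0.08), [-0.0101, 0.0023], 81), (np.float64(0.1), [-0.0072, 0.0045], 72), (np.float64(0.12), [-0.0064, 0.0065], 80), (np.float64(0.14), [-0.0076, 0.0075], 92), (np.float64(0.16), [-0.0067, 0.0089], 82)]
```

{"fn": "arm_command", "kwargs": {"moves": [[-0.004,-0.003,-0.0028,0,0,0],[0,0,0,0,0,0]]}}

```text
time_s: 27.8
position: [0.6211, 0.0696, 0.0811]
ee_rot: [0.949, 0.088, 0.302, -0.007]
contact_force: [-0.0, -3.0, 0.7]
finger_gap: 0.0208
gripper_force: 61.6
```

{"fn": "arm_command", "kwargs": {"moves": [[0,0,0,0,0,0],[0,0,0,0,0,0],[0,0,0,0,0,0],[0,0,0,0,0,0]], "hand": 0.1}}

```text
time_s: 28.2
position: [0.6206, 0.0707, 0.08]
ee_rot: [0.949, 0.089, 0.301, -0.008]
contact_force: [-0.6, -0.1, -0.0]
finger_gap: 0.0468
gripper_force: 0.0
```

{"fn": "arm_command", "kwargs": {"moves": [[-0.0237,-0.0027,0.0341,0,0,0],[-0.0237,-0.0027,0.0341,0,0,0],[-0.0237,-0.0027,0.0341,0,0,0],[-0.0237,-0.0027,0.0341,0,0,0],[0,0,0,0,0,0]]}}

```text
time_s: 28.7
position: [0.5456, 0.062, 0.1938]
ee_rot: [0.948, 0.089, 0.305, -0.008]
contact_force: [0.1, 0.5, 0.6]
finger_gap: 0.047
gripper_force: 0.0
```

```bash
python3 - <<'E'
from h import *
st(); ext(2)
for c in ('top','side'):
    im=r.get_image(c);P=cloud(im); hsv=cv2.cvtColor(im['color'],cv2.COLOR_RGB2HSV)
    m=(P[...,0]>.40)&(P[...,0]<.62)&(P[...,1]<-.13)&(P[...,1]>-.42)&(P[...,2]>.005)&(P[...,2]<.03)
    q=P[m][:,:2]; ce,d,a,b=line(q); d=d*np.sign(d[1]); t=(q-ce)@d; print('scraper',m.sum(),ce.round(3),d.round(3),'butt',(ce+d*t.max()).round(3),'head',(ce+d*t.min()).round(3))
    hd=q[hsv[m][:,1]>110]; hd=hd[hd@d>np.percentile(hd@d,25)]; ce,d,a,b=line(hd); d=d*np.sign(d[1]); print(' handle',ce.round(3),d.round(3))
    if c=='top': save(im,'t8.png'); cv2.imwrite('pics/j.png',cv2.resize(im['color'][120:290,200:430,::-1],(690,510)))
E
```

```text
28.7 [0.5456 0.062  0.1938] R [[0.798, 0.173, 0.577], [0.163, -0.984, 0.068], [0.579, 0.04, -0.814]] q [ 0.111 -0.033 -0.621  0.363  0.004  3.068] F [0.1 0.5 0.6] gap 0.047 0.0
side 2 n 430
  PZ max [0.173 0.174 0.174 0.175 0.175 0.175] [(np.float64(0.08), [-0.0085, 0.0055], 58), (np.float64(0.1), [-0.005, 0.0062], 69), (np.float64(0.12), [-0.0042, 0.0071], 76), (np.float64(0.14), [-0.0046, 0.0099], 83), (np.float64(0.16), [-0.0039, 0.0102], 60)]
top 2 n 462
  PZ max [0.173 0.174 0.174 0.174 0.174 0.175] [(np.float64(0.08), [-0.0083, 0.0026], 54), (np.float64(0.1), [-0.0051, 0.0054], 78), (np.float64(0.12), [-0.0038, 0.0063], 81), (np.float64(0.14), [-0.0043, 0.0078], 90), (np.float64(0.16), [-0.0037, 0.0088], 72)]
scraper 678 [ 0.519 -0.274] [-0.009  1.   ] butt [ 0.518 -0.131] head [ 0.52 -0.42]
 handle [ 0.511 -0.237] [0.003 1.   ]
scraper 205 [ 0.473 -0.226] [0.484 0.875] butt [ 0.533 -0.118] head [ 0.38  -0.394]
 handle [ 0.523 -0.183] [0.619 0.786]
```

View pics/j.png

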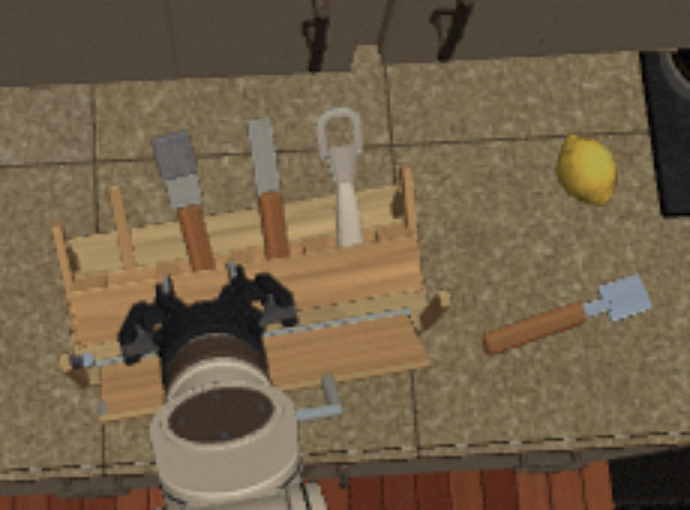

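All three tools stand handle-down and home. The scraper lies at about (540,328)–(625,300) in the crop. I measure it by colour within that region.

```bash
python3 - <<'E'
from h import *
im=r.get_image('top'); P=cloud(im); hsv=cv2.cvtColor(im['color'],cv2.COLOR_RGB2HSV)
for n in ('scraper_mid','scraper_butt'): 
    for e in r.spot_point('top',n)[:1]: print(n,e['confidence'],w3(im,e['centre']).round(3),e['centre'])
m=np.zeros(P.shape[:2],bool); m[205:250,350:425]=1
mh=m&(hsv[...,1]>140)&(hsv[...,0]<15)&(P[...,2]>.006)
nb,lab,stt,_=cv2.connectedComponentsWithStats(mh.astype(np.uint8)); k=1+stt[1:,4].argmax(); mh=lab==k
q=P[mh]; print(mh.sum(),q[:,2].mean())
ce,d,a,b=line(q[:,:2]); d=d*np.sign(d[1]); t=(q[:,:2]-ce)@d; 
print('handle c',ce.round(4),'d(to butt)',d.round(3),'butt',(ce+d*t.max()).round(4),'head end',(ce+d*t.min()).round(4))
st()
E
```

```text
scraper_mid 0.96 [ 0.519 -0.289  0.018] [388.5, 226.6]
scraper_butt 0.9 [ 0.508 -0.209  0.002] [360.5, 232.5]
127 0.01653191179130113
handle c [ 0.5125 -0.255 ] d(to butt) [-0.277  0.961] butt [ 0.499  -0.2084] head end [ 0.5263 -0.3031]
29.05 [0.5444 0.0617 0.1873] R [[0.804, 0.173, 0.568], [0.164, -0.984, 0.067], [0.571, 0.039, -0.82]] q [ 0.111 -0.023 -0.624  0.361  0.004  3.068] F [-0.3 -0.1  0.2] gap 0.0471 0.0
```

```bash
cat >> h.py <<'E'
h=np.array([.277,-.961,0]); RS=np.stack([-h,np.array([.961,.277,0]),-Z],1); SM=np.array([.522,-.289,0])
E
python3 - <<'E'
from h import *
plan(SM+.12*Z,RS,rot=.125)
E
```

```text
rows 14 row [-0.002, -0.0313, -0.006, -0.0199, 0.0142, 0.0574]
```

{"fn": "arm_command", "kwargs": {"moves": [[0,0,0.05,0,0,0],[0,0,0.05,0,0,0],[-0.002,-0.0313,0,-0.0199,0.0142,0.0574],[-0.002,-0.0313,0,-0.0199,0.0142,0.0574],[-0.002,-0.0313,0,-0.0199,0.0142,0.0574],[-0.002,-0.0313,0,-0.0199,0.0142,0.0574],[-0.002,-0.0313,0,-0.0199,0.0142,0.0574],[-0.002,-0.0313,0,-0.0199,0.0142,0.0574],[-0.002,-0.0313,0,-0.0199,0.0142,0.0574],[-0.002,-0.0313,0,-0.0199,0.0142,0.0574]]}}

```text
time_s: 30.05
position: [0.532, -0.1401, 0.2677]
ee_rot: [0.828, 0.543, 0.143, -0.005]
contact_force: [1.0, -0.3, 0.1]
finger_gap: 0.0472
gripper_force: 0.0
```

{"fn": "arm_command", "kwargs": {"moves": [[-0.002,-0.0313,0,-0.0199,0.0142,0.0574],[-0.002,-0.0313,0,-0.0199,0.0142,0.0574],[-0.002,-0.0313,-0.046,-0.0199,0.0142,0.0574],[-0.002,-0.0313,-0.046,-0.0199,0.0142,0.0574],[-0.002,-0.0313,-0.046,-0.0199,0.0142,0.0574],[-0.002,-0.0313,-0.046,-0.0199,0.0142,0.0574],[0,0,0,0,0,0],[0,0,0,0,0,0]]}}

```text
time_s: 30.85
position: [0.5218, -0.2883, 0.1199]
ee_rot: [0.602, 0.798, 0.001, -0.003]
contact_force: [-0.4, 0.1, 1.1]
finger_gap: 0.047
gripper_force: 0.0
```

```bash
python3 - <<'E'
from h import *
st(); plan(SM+.007*Z,RS)
im=r.get_image('wrist'); save(im,'w9.png'); cv2.imwrite('pics/k.png',im['color'][...,::-1])
s=r.read_state(); R=Ro.from_quat(s['ee_rot']).as_matrix(); M=im['mount']
for n in ('scraper_mid','scraper_butt'):
    for e in r.spot_point('wrist',n)[:1]:
        u,v=e['centre']; dx,dy=(u-im['cx']),(v-im['cy']); rr=np.hypot(dx,dy); th=rr/im['fx']
        ray=np.array([np.sin(th)*dx/rr,np.sin(th)*dy/rr,np.cos(th)])
        o=R@M[:3,3]+s['position']; w=R@M[:3,:3]@ray; k=(.009-o[2])/w[2]; print(n,e['confidence'],(o+k*w).round(4),u,v)
E
```

```text
30.85 [ 0.5218 -0.2883  0.1199] R [[-0.274, 0.962, -0.003], [0.962, 0.274, 0.005], [0.006, -0.001, -1.0]] q [-0.506  0.499  0.089  1.165  0.003  0.787] F [-0.4  0.1  1.1] gap 0.047 0.0
rows 3 row [0.0001, -0.0003, -0.047, -0.0009, -0.0005, 0.0005]
scraper_mid 0.84 [ 0.5236 -0.2889  0.009 ] 281.6 199.6
scraper_butt 0.67 [ 0.4991 -0.2068  0.009 ] 280.4 92.3
```

View pics/k.png

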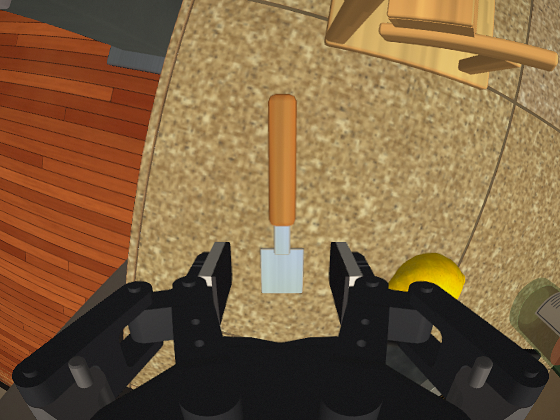

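The wrist camera confirms the scraper's mid at (0.5236, −0.289), midway between the fingers. I descend and grip.

{"fn": "arm_command", "kwargs": {"moves": [[0.0005,0.0005,-0.047,0,0,0],[0.0005,0.0005,-0.047,0,0,0],[0.0005,0.0005,-0.046,0,0,0],[0,0,0,0,0,0]]}}

```text
time_s: 31.4
position: [0.5208, -0.2854, 0.0069]
ee_rot: [0.602, 0.799, 0.001, -0.004]
contact_force: [-0.8, 0.5, -0.6]
finger_gap: 0.0468
gripper_force: 0.0
```

{"fn": "arm_command", "kwargs": {"moves": [[0,0,0,0,0,0],[0,0,0,0,0,0],[0,0,0,0,0,0],[0,0,0,0,0,0],[0,0,0,0,0,0],[0,0,0,0,0,0]], "hand": -1}}

```text
time_s: 32.0
position: [0.5259, -0.2888, 0.0134]
ee_rot: [0.602, 0.799, 0.002, 0.002]
contact_force: [-0.2, 1.5, 7.6]
finger_gap: 0.0189
gripper_force: 59.4
```

```bash
python3 - <<'E'
from h import *
st()
E
```

```text
32.0 [ 0.5259 -0.2888  0.0134] R [[-0.276, 0.961, 0.006], [0.961, 0.276, -0.0], [-0.002, 0.006, -1.0]] q [-0.503  0.604 -0.04   0.922  0.003  0.788] F [-0.2  1.5  7.6] gap 0.0189 59.4
```

{"fn": "arm_command", "kwargs": {"moves": [[0,0,0.03,0,0,0],[0,0,0.05,0,0,0],[0,0,0.05,0,0,0],[0,0,0.05,0,0,0],[0,0,0.05,0,0,0],[0,0,0.05,0,0,0],[0,0,0,0,0,0]]}}

```text
time_s: 32.7
position: [0.5269, -0.2895, 0.2428]
ee_rot: [0.602, 0.799, 0.002, 0.007]
contact_force: [0.7, -0.1, -0.2]
finger_gap: 0.019
gripper_force: 58.7
```

```bash
python3 - <<'E'
from h import *
st(); t=pocket(1)+.16*PZ-.065*A; print(t); plan(t,RA,rot=.12)
im=r.get_image('side'); P=cloud(im); s=r.read_state(); R=Ro.from_quat(s['ee_rot']).as_matrix()
L=(P-s['position'])@R; m=(abs(L[...,1])<.03)&(abs(L[...,2])<.04)&(L[...,0]<.13)&(L[...,0]>-.13)
q=L[m]
for a in np.arange(-.12,.12,.02):
    k=q[(q[:,0]>a)&(q[:,0]<a+.02)]
    if len(k)>3: print(round(a,2),len(k),k[:,1:].mean(0).round(4),k[:,2].min().round(4))
print(q[:,0].min(),q[:,0].max())
save(im,'s10.png'); cv2.imwrite('pics/l.png',cv2.resize(im['color'][60:260,200:440,::-1],(600,500)))
E
```

```text
32.7 [ 0.5269 -0.2895  0.2428] R [[-0.276, 0.961, 0.014], [0.961, 0.276, -0.005], [-0.009, 0.012, -1.0]] q [-0.504  0.431  0.305  1.43   0.002  0.788] F [ 0.7 -0.1 -0.2] gap 0.019 58.7
[0.63196735 0.13809351 0.19157565]
rows 13 row [0.0101, 0.0411, -0.0049, -0.0143, -0.0206, 0.0522]
-0.1 8 [0.011  0.0027] -0.0024
-0.08 18 [0.0139 0.0028] -0.0001
-0.06 23 [0.0088 0.0029] -0.0035
-0.04 5 [ 0.0047 -0.0002] -0.0018
-0.02 33 [ 0.0013 -0.0131] -0.0339
0.0 124 [ 0.0006 -0.0202] -0.0396
0.02 43 [-0.0018 -0.0072] -0.0122
0.04 37 [-0.0009 -0.0067] -0.0113
0.06 47 [-0.002  -0.0069] -0.0132
0.08 25 [ 0.0006 -0.0019] -0.0103
-0.09174226814448645 0.08427425798104232
```

View pics/l.png

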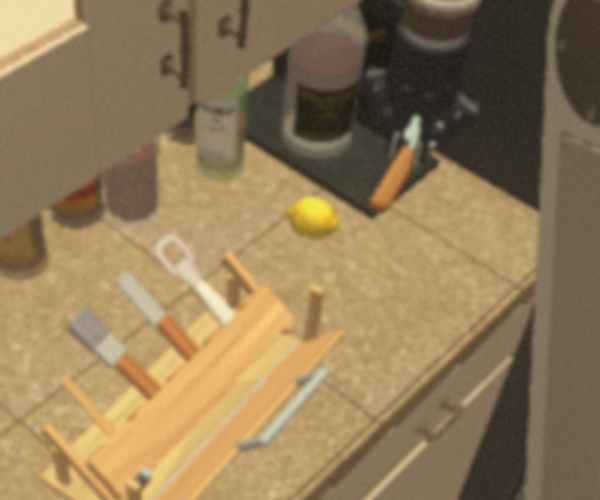

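The scraper is held near the fingertips, with its butt about 85 mm from the grip. I carry it over to pocket 1.

{"fn": "arm_command", "kwargs": {"moves": [[0.0101,0.0411,0.01,-0.0143,-0.0206,0.0522],[0.0101,0.0411,0,-0.0143,-0.0206,0.0522],[0.0101,0.0411,0,-0.0143,-0.0206,0.0522],[0.0101,0.0411,0,-0.0143,-0.0206,0.0522],[0.0101,0.0411,0,-0.0143,-0.0206,0.0522],[0.0101,0.0411,0,-0.0143,-0.0206,0.0522],[0.0101,0.0411,0,-0.0143,-0.0206,0.0522],[0.0101,0.0411,0,-0.0143,-0.0206,0.0522],[0.0101,0.0411,0,-0.0143,-0.0206,0.0522],[0.0101,0.0411,0,-0.0143,-0.0206,0.0522]]}}

```text
time_s: 33.75
position: [0.6035, 0.0426, 0.241]
ee_rot: [0.107, 0.966, 0.01, 0.236]
contact_force: [0.4, 0.8, -1.4]
finger_gap: 0.0194
gripper_force: 58.8
```

{"fn": "arm_command", "kwargs": {"moves": [[0.0101,0.0411,0,-0.0143,-0.0206,0.0522],[0.0101,0.0411,0,-0.0143,-0.0206,0.0522],[0.0101,0.0411,0,-0.0143,-0.0206,0.0522],[0,0,0,0,0,0],[0,0,0,0,0,0]]}}

```text
time_s: 34.25
position: [0.6274, 0.1399, 0.2405]
ee_rot: [-0.053, 0.954, 0.012, 0.293]
contact_force: [-0.9, 0.3, -1.6]
finger_gap: 0.0193
gripper_force: 58.8
```

```bash
python3 - <<'E'
from h import *
st(); loc(1); t=pocket(1)+.147*PZ-.002*A; plan(t,RA)
for c in ('side','top'):
    im=r.get_image(c); P=cloud(im); s=r.read_state(); R=Ro.from_quat(s['ee_rot']).as_matrix()
    L=(P-s['position'])@R; m=(abs(L[...,1])<.03)&(abs(L[...,2])<.03)&(L[...,0]<.13)&(L[...,0]>-.13)
    q=L[m]; print(c)
    for a in np.arange(-.12,.12,.02):
        k=q[(q[:,0]>a)&(q[:,0]<a+.02)]
        if len(k)>3: print(round(a,2),len(k),k[:,1:].mean(0).round(4),k[:,2].min().round(4))
    print(q[:,0].min(),q[:,0].max())
E
```

```text
34.25 [0.6274 0.1399 0.2405] R [[-0.822, -0.109, 0.559], [-0.095, 0.994, 0.054], [-0.561, -0.009, -0.828]] q [ 0.264  0.118 -0.308  0.555 -0.094  0.123] F [-0.9  0.3 -1.6] gap 0.0193 58.8
in pocket 1 [-0.1075  0.0023  0.1845] F [ 0.8  0.4 -1.6]
rows 3 row [0.0124, 0.0005, -0.045, 0.0018, -0.0023, 0.001]
side
-0.1 50 [0.0016 0.0077] 0.0027
-0.08 113 [0.0012 0.0078] 0.0025
-0.06 95 [0.0008 0.0075] 0.0014
-0.04 41 [0.0011 0.0052] 0.0015
-0.02 26 [ 0.0019 -0.0019] -0.0058
0.0 17 [ 0.0011 -0.0033] -0.009
0.02 71 [ 0.0017 -0.0022] -0.0095
0.04 67 [ 0.0015 -0.0024] -0.0072
0.06 69 [ 0.0012 -0.0025] -0.0073
0.08 12 [ 0.0007 -0.0007] -0.0063
-0.08878468078436708 0.08351722222220138
top
-0.08 50 [0.0028 0.0088] 0.0046
-0.06 118 [0.0005 0.0078] 0.003
-0.04 49 [0.0001 0.0052] -0.0038
-0.02 100 [-0.0008 -0.0055] -0.0284
-0.06928382051169733 0.0004538438076218794
```

```bash
python3 - <<'E'
from h import *
plan(pocket(1)+.146*PZ-.010*A,RA)
E
```

```text
rows 3 row [0.0099, 0.0006, -0.0429, 0.0017, -0.002, 0.0013]
```

{"fn": "arm_command", "kwargs": {"moves": [[0.0099,0.0006,-0.0429,0.0017,-0.002,0.0013],[0.0099,0.0006,-0.0429,0.0017,-0.002,0.0013],[0.0099,0.0006,-0.0429,0.0017,-0.002,0.0013],[0,0,0,0,0,0],[0,0,0,0,0,0]]}}

```text
time_s: 34.85
position: [0.6522, 0.1402, 0.1387]
ee_rot: [-0.055, 0.952, 0.017, 0.3]
contact_force: [-0.1, 0.2, -0.2]
finger_gap: 0.0194
gripper_force: 62.6
```

```bash
python3 - <<'E'
from h import *
st(); loc(1); plan(pocket(1)+.090*PZ-.009*A,RA,step=.015)
im=r.get_image('side'); save(im,'s11.png'); cv2.imwrite('pics/m.png',cv2.resize(im['color'][120:290,180:360,::-1],(600,567)))
P=cloud(im); L=(P-pocket(1))@np.stack([A,Y,PZ],1); m=(abs(L[...,1])<.03)&(abs(L[...,0])<.03)&(L[...,2]>.03)&(L[...,2]<.25)
q=L[m]
for a in np.arange(.04,.24,.02):
    k=q[(q[:,2]>a)&(q[:,2]<a+.02)]; print(round(a,2),len(k),k[:,:2].mean(0).round(4) if len(k) else '')
E
```

```text
34.85 [0.6522 0.1402 0.1387] R [[-0.814, -0.115, 0.569], [-0.094, 0.993, 0.066], [-0.573, -0.0, -0.82]] q [ 0.246  0.27  -0.428  0.267 -0.075  0.107] F [-0.1  0.2 -0.2] gap 0.0194 62.6
in pocket 1 [-0.01   -0.0003  0.1463] F [ 0.1  0.2 -0.2]
rows 4 row [-0.0142, -0.0015, -0.0104, 0.0, -0.0001, -0.0]
0.04 119 [-0.0123 -0.0015]
0.06 46 [-0.0124  0.0039]
0.08 60 [-0.0127  0.0039]
0.1 58 [-0.0131  0.0029]
0.12 25 [-0.013   0.0015]
0.14 6 [-0.0152  0.0041]
0.16 45 [-0.0095  0.0001]
0.18 59 [-0.0049 -0.0027]
0.2 94 [-0.0038 -0.0028]
0.22 78 [-0.0041 -0.0029]
```

View pics/m.png

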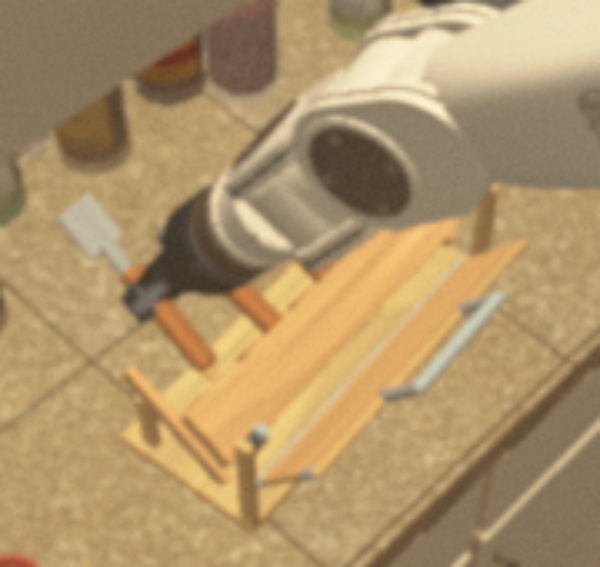

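The scraper's butt at (205,360) points into pocket 1, about 4 mm clear of the lower wall. I insert it.

{"fn": "arm_command", "kwargs": {"moves": [[-0.0142,-0.0018,-0.0104,0,0,0],[-0.0142,-0.0018,-0.0104,0,0,0],[-0.0142,-0.0018,-0.0104,0,0,0],[-0.0142,-0.0018,-0.0104,0,0,0],[0,0,0,0,0,0]]}}

```text
time_s: 35.4
position: [0.6056, 0.1352, 0.1063]
ee_rot: [-0.056, 0.952, 0.018, 0.3]
contact_force: [-0.2, -0.2, -2.2]
finger_gap: 0.0191
gripper_force: 62.6
```

```bash
python3 - <<'E'
from h import *
st(); loc(1); ext(1)
E
```

```text
35.4 [0.6056 0.1352 0.1063] R [[-0.814, -0.117, 0.57], [-0.095, 0.993, 0.067], [-0.574, -0.0, -0.819]] q [ 0.26   0.241 -0.582  0.142 -0.082  0.117] F [-0.2 -0.2 -2.2] gap 0.0191 62.6
in pocket 1 [-0.0103  0.0001  0.0893] F [ 1.7 -0.2 -1.4]
side 1 n 353
  PZ max [0.179 0.179 0.179 0.18  0.18  0.18 ] [(np.float64(0.08), [-0.0159, 0.0143], 1), (np.float64(0.1), [-0.0101, 0.0004], 59), (np.float64(0.12), [-0.0044, -0.002], 55), (np.float64(0.14), [-0.0038, -0.0023], 90), (np.float64(0.16), [-0.0038, -0.0029], 93)]
top 1 n 382
  PZ max [0.181 0.181 0.181 0.181 0.181 0.182] [(np.float64(0.08), [-0.0165, 0.0009], 54), (np.float64(0.1), [-0.013, -0.0013], 66), (np.float64(0.12), [-0.0054, -0.002], 48), (np.float64(0.14), [-0.0037, -0.003], 100), (np.float64(0.16), [-0.0036, -0.0029], 105), (np.float64(0.18), [-0.0037, 0.0009], 8)]
```

7 mm short of home: I push in 6 mm, ease down and release.

{"fn": "arm_command", "kwargs": {"moves": [[-0.004,-0.0005,-0.0028,0,0,0],[-0.004,-0.0005,-0.0028,0,0,0],[0.0025,0.0003,-0.0035,0,0,0],[0,0,0,0,0,0]]}}

```text
time_s: 35.9
position: [0.6037, 0.1352, 0.0995]
ee_rot: [-0.056, 0.952, 0.018, 0.302]
contact_force: [-1.9, -0.2, 4.4]
finger_gap: 0.0192
gripper_force: 63.2
```

{"fn": "arm_command", "kwargs": {"moves": [[0,0,0,0,0,0],[0,0,0,0,0,0],[0,0,0,0,0,0],[0,0,0,0,0,0]], "hand": 0.1}}

```text
time_s: 36.3
position: [0.6023, 0.1348, 0.098]
ee_rot: [-0.056, 0.952, 0.017, 0.3]
contact_force: [-1.1, -0.7, -0.3]
finger_gap: 0.0473
gripper_force: 0.0
```

{"fn": "arm_command", "kwargs": {"moves": [[-0.0237,-0.0027,0.0341,0,0,0],[-0.0237,-0.0027,0.0341,0,0,0],[-0.0237,-0.0027,0.0341,0,0,0],[-0.0237,-0.0027,0.0341,0,0,0],[0,0,0,0,0,0]]}}

```text
time_s: 36.8
position: [0.5274, 0.1267, 0.2122]
ee_rot: [-0.056, 0.951, 0.018, 0.304]
contact_force: [0.5, 0.0, 0.1]
finger_gap: 0.0472
gripper_force: 0.0
```

```bash
python3 - <<'E'
from h import *
st()
for i in (1,2,3,4): ext(i)
RD=np.stack([Y,X,-Z],1); RD2=np.stack([-X,Y,-Z],1)
b=H-.091*X+.119*Z; print('bar',b)
plan(H-.155*X+.27*Z-.03*Z,RD2,rot=.12)
E
```

```text
36.8 [0.5274 0.1267 0.2122] R [[-0.809, -0.117, 0.576], [-0.095, 0.993, 0.069], [-0.58, 0.001, -0.814]] q [ 0.292 -0.065 -0.594  0.43  -0.1    0.143] F [0.5 0.  0.1] gap 0.0472 0.0
side 1 n 421
  PZ max [0.173 0.173 0.173 0.174 0.174 0.174] [(np.float64(0.08), [-0.009, 0.0023], 57), (np.float64(0.1), [-0.004, 0.0005], 45), (np.float64(0.12), [0.0002, -0.0008], 67), (np.float64(0.14), [0.0015, -0.0018], 94), (np.float64(0.16), [0.0012, -0.003], 64)]
top 1 n 433
  PZ max [0.173 0.173 0.173 0.173 0.173 0.174] [(np.float64(0.08), [-0.0087, -0.0002], 59), (np.float64(0.1), [-0.0025, -0.0013], 42), (np.float64(0.12), [0.0011, -0.0013], 73), (np.float64(0.14), [0.002, -0.0023], 100), (np.float64(0.16), [0.0022, -0.0026], 72)]
side 2 n 371
  PZ max [0.174 0.174 0.174 0.175 0.175 0.175] [(np.float64(0.08), [-0.0087, 0.0057], 59), (np.float64(0.1), [-0.0049, 0.0059], 67), (np.float64(0.12), [-0.0042, 0.0074], 76), (np.float64(0.14), [-0.0043, 0.0095], 81), (np.float64(0.16), [-0.0039, 0.0105], 61)]
top 2 n 459
  PZ max [0.174 0.174 0.174 0.174 0.174 0.175] [(np.float64(0.08), [-0.0088, 0.0024]
[... 684 characters left out ...]
(np.float64(0.16), [0.0021, -0.0013], 39)]
side 4 n 228
  PZ max [0.171 0.171 0.171 0.173 0.173 0.173] [(np.float64(0.08), [-0.0059, 0.001], 41), (np.float64(0.1), [-0.0035, -0.0002], 45), (np.float64(0.12), [-0.0043, -0.0024], 60), (np.float64(0.14), [-0.0053, -0.0003], 32), (np.float64(0.16), [-0.0048, -0.0018], 34)]
top 4 n 352
  PZ max [0.172 0.172 0.172 0.172 0.172 0.173] [(np.float64(0.08), [-0.0071, -0.0003], 43), (np.float64(0.1), [-0.0041, -0.0008], 57), (np.float64(0.12), [-0.0033, -0.0014], 82), (np.float64(0.14), [-0.0039, -0.002], 41), (np.float64(0.16), [-0.0045, -0.0009], 45)]
bar [0.42560107 0.00855805 0.149     ]
rows 6 row [-0.0343, -0.026, 0.0134, -0.0058, 0.0504, -0.0001]
```

All four tools are home. I shut the hand and go in front of the lowered bar to push the door up.

{"fn": "arm_command", "kwargs": {"moves": [[-0.0343,-0.026,0.0134,-0.0058,0.0504,0],[-0.0343,-0.026,0.0134,-0.0058,0.0504,0],[-0.0343,-0.026,0.0134,-0.0058,0.0504,0],[-0.0343,-0.026,0.0134,-0.0058,0.0504,0],[-0.0343,-0.026,0.0134,-0.0058,0.0504,0],[-0.0343,-0.026,0.0134,-0.0058,0.0504,0],[0,0,0,0,0,0]], "hand": -1}}

```text
time_s: 37.9
position: [0.3624, 0.0, 0.2725]
ee_rot: [-0.057, 0.998, 0.0, 0.0]
contact_force: [0.7, 0.8, 0.2]
finger_gap: -0.0001
gripper_force: 0.0
```

```bash
python3 - <<'E'
from h import *
st(); RD2=np.stack([-X,Y,-Z],1); plan(H-.15*X+.105*Z,RD2)
im=r.get_image('top'); P=cloud(im); L=(P-H)@np.stack([X,Y,Z],1)
m=(L[...,0]>-.12)&(L[...,0]<-.06)&(abs(L[...,1])<.07)&(L[...,2]>.1)&(L[...,2]<.14); q=L[m]; print('bar',m.sum(),q.mean(0).round(3),q.min(0).round(3),q.max(0).round(3))
E
```

```text
37.9 [0.3624 0.     0.2725] R [[-0.994, -0.113, 0.001], [-0.113, 0.994, 0.001], [-0.001, 0.001, -1.0]] q [-1.000e-03 -5.100e-02 -2.150e-01  1.406e+00  1.000e-03 -1.140e-01] F [0.7 0.8 0.2] gap -0.0001 0.0
rows 4 row [0.0014, 0.0006, -0.043, -0.0001, 0.0001, 0.0002]
bar 19 [-0.081  0.056  0.116] [-0.093  0.054  0.102] [-0.068  0.059  0.126]
```

{"fn": "arm_command", "kwargs": {"moves": [[0.0014,0.0006,-0.043,0,0,0],[0.0014,0.0006,-0.043,0,0,0],[0.0014,0.0006,-0.043,0,0,0],[0.0014,0.0006,-0.043,0,0,0],[0,0,0,0,0,0]]}}

```text
time_s: 38.45
position: [0.3626, 0.0039, 0.1299]
ee_rot: [-0.059, 0.998, 0.001, -0.003]
contact_force: [-0.9, 0.6, 0.3]
finger_gap: 0.0002
gripper_force: 0.0
```

{"fn": "arm_command", "kwargs": {"moves": [[0.0161,0.0019,0,0,0,0],[0.0161,0.0019,0,0,0,0],[0.0161,0.0019,0,0,0,0],[0.0161,0.0019,0,0,0,0],[0.0161,0.0019,0.0025,0,0,0],[0.0161,0.0019,0.0025,0,0,0],[0.0161,0.0019,0.0025,0,0,0],[0.0161,0.0019,0.0025,0,0,0],[0.0161,0.0019,0.0025,0,0,0]]}}

```text
time_s: 39.35
position: [0.481, 0.0168, 0.1443]
ee_rot: [-0.058, 0.998, 0.0, -0.001]
contact_force: [-8.2, -1.2, 6.5]
finger_gap: -0.0
gripper_force: 4.0
```

```bash
cat >> h.py <<'E'
def bar():
    s=r.read_state(); print('tcp',((s['position']-H)@np.stack([X,Y,Z],1)).round(4),'F',s['contact_force'].round(1))
    for c in ('top','side'):
        P=cloud(r.get_image(c)); L=(P-H)@np.stack([X,Y,Z],1)
        m=(L[...,0]>-.12)&(L[...,0]<.02)&(abs(L[...,1])>.03)&(abs(L[...,1])<.062)&(L[...,2]>.122)&(L[...,2]<.165); q=L[m]
        if len(q): print(c,len(q),'bar angle',np.median(np.arctan2(-q[:,0],q[:,2])).round(3),q.mean(0).round(3))
E
python3 -c "
from h import *
bar()"
```

```text
tcp [-0.035   0.0018  0.1143] F [-8.2 -1.2  6.5]
side 69 bar angle 0.096 [-0.014  0.05   0.147]
```

Nearly at the snap. I push 25 mm further.

{"fn": "arm_command", "kwargs": {"moves": [[0.0125,0.0014,0,0,0,0],[0.0125,0.0014,0,0,0,0],[0,0,0,0,0,0]]}}

```text
time_s: 39.75
position: [0.5001, 0.019, 0.1439]
ee_rot: [-0.058, 0.998, 0.0, -0.002]
contact_force: [-9.1, -1.3, 5.8]
finger_gap: -0.0001
gripper_force: 1.5
```

```bash
python3 -c "
from h import *
bar()"
```

```text
tcp [-0.0157  0.0019  0.1139] F [-9.1 -1.3  5.8]
side 66 bar angle 0.007 [-0.001  0.051  0.147]
```

The bar angle is about 0, so the door is shut. I retreat and check.

{"fn": "arm_command", "kwargs": {"moves": [[-0.03,-0.0035,0,0,0,0],[-0.05,-0.0058,0,0,0,0],[-0.04,-0.0046,0.03,0,0,0],[-0.03,-0.003,0.05,0,0,0],[0,0,0.05,0,0,0],[0,0,0,0,0,0],[0,0,0,0,0,0]]}}

```text
time_s: 40.55
position: [0.3842, 0.0058, 0.2496]
ee_rot: [-0.058, 0.998, 0.001, 0.004]
contact_force: [-0.4, 0.1, -1.0]
finger_gap: -0.0
gripper_force: 0.0
```

```bash
python3 - <<'E'
from h import *
bar()
for i in (1,2,3,4): ext(i)
im=r.get_image('side'); save(im,'s20.png'); cv2.imwrite('pics/n.png',cv2.resize(im['color'][100:340,130:400,::-1],(640,569)))
E
```

```text
tcp [-0.1325  0.002   0.2196] F [-0.4  0.1 -1. ]
top 112 bar angle -0.002 [ 0.    -0.008  0.153]
side 137 bar angle 0.008 [-0.001  0.002  0.149]
side 1 n 424
  PZ max [0.173 0.173 0.174 0.174 0.174 0.174] [(np.float64(0.08), [-0.0086, 0.0021], 57), (np.float64(0.1), [-0.0038, 0.0006], 46), (np.float64(0.12), [0.0003, -0.0005], 70), (np.float64(0.14), [0.0018, -0.002], 92), (np.float64(0.16), [0.0012, -0.0028], 66)]
top 1 n 432
  PZ max [0.173 0.173 0.173 0.174 0.174 0.175] [(np.float64(0.08), [-0.0086, -0.0002], 54), (np.float64(0.1), [-0.003, -0.0007], 49), (np.float64(0.12), [0.0012, -0.002], 70), (np.float64(0.14), [0.002, -0.002], 102), (np.float64(0.16), [0.0018, -0.0026], 72)]
side 2 n 431
  PZ max [0.173 0.174 0.174 0.175 0.175 0.175] [(np.float64(0.08), [-0.0088, 0.0057], 59), (np.float64(0.1), [-0.0053, 0.006], 66), (np.float64(0.12), [-0.0039, 0.0072], 77), (np.float64(0.14), [-0.0047, 0.0097], 82), (np.float64(0.16), [-0.0041, 0.0103], 60)]
top 2 n 458
  PZ max [0.174 0.174 0.174 0.174 0.175 0.175] [(np.float64(0.08), [-0.0093, 0.0024], 56), (np.float64(0.1), [-0.0048, 0.0
[... 541 characters left out ...]
1, -0.001], 66), (np.float64(0.12), [0.0023, -0.0011], 57), (np.float64(0.14), [0.0018, -0.001], 55), (np.float64(0.16), [0.0017, -0.0012], 41)]
side 4 n 290
  PZ max [0.171 0.171 0.172 0.173 0.173 0.173] [(np.float64(0.08), [-0.0058, 0.0009], 43), (np.float64(0.1), [-0.0025, -0.0009], 44), (np.float64(0.12), [-0.0042, -0.0025], 60), (np.float64(0.14), [-0.0049, -0.001], 31), (np.float64(0.16), [-0.0048, -0.0014], 35)]
top 4 n 357
  PZ max [0.172 0.172 0.172 0.172 0.173 0.173] [(np.float64(0.08), [-0.0072, -0.0003], 47), (np.float64(0.1), [-0.0035, -0.0008], 56), (np.float64(0.12), [-0.0034, -0.0012], 80), (np.float64(0.14), [-0.0039, -0.002], 43), (np.float64(0.16), [-0.0041, -0.0009], 45)]
```

View pics/n.png

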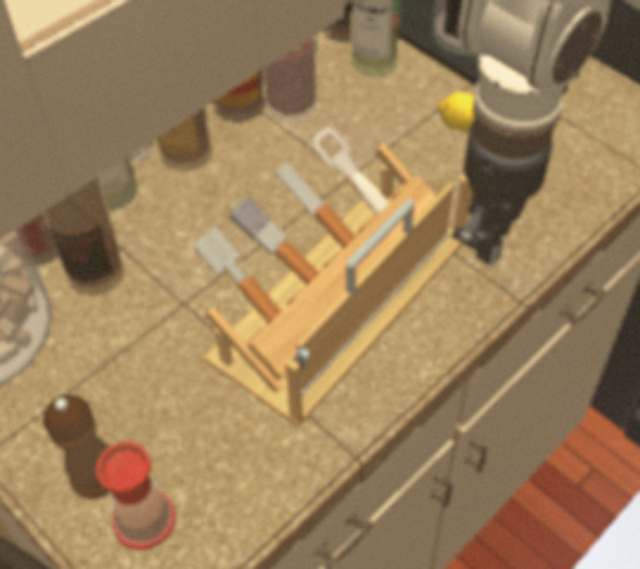

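The door is shut (bar at (380,245)). All four tools stand head-up, the bystanders haven't moved, and the gripper touches nothing.

```bash
python3 -c "
from cell import r
print(r.hand_in())"
```

```text
the job is handed in; nothing more can be done
None
```

I handed the job in after about 41 s of robot time: opener, spreader, brush and scraper stand handle-down and home in the four pockets, the door is snapped shut, and the bystanders were not moved; no verdict came back.

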